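# Open the tiffin tin and stand it in the bay under the water tap

## Task

Lift the loose lid off the single steel tiffin tin and lay it, knob up and without dropping it, on the middle of the round silicone trivet. Then, without lifting the open tin off the counter, slide it upright into the three-sided white bay under the water tap until it is fully home against the bay's back wall. Leave the tumblers, pan, jar and tiffin stack where they stand.

Things in the scene. Friction and masses are not known exactly. Their poses are not given: they have to be found in the camera images.
- tin: Open round steel tin, standing on the counter with its lid on: 92 mm outer diameter, 90 mm high, wall 3 mm, 0.25 kg, plain outside. Origin at the centre of its underside, z up.
- lid: Loose steel lid: a disc 94 mm in diameter, 4 mm thick, with a 74 mm wide plug 6 mm deep below it (loose in the tin's mouth) and a round knob 24 mm in diameter and 28 mm high on its middle. Origin at the centre of the plug's underside, z up: disc from 6 to 10 mm, knob from 10 to 38 mm above the origin. On the tin the origin is 84 mm above the counter.
- bay: Fixed white bay on the counter, open above and at -x, no floor. Origin on the counter where the centre of the tin's underside comes when fully home; x points to the back wall. Walls 35 mm high, 5 mm thick; inner faces: back at x = 46 mm, sides at y = +-49 mm back from x = -18 mm; in front of that they flare at 35 degrees to a mouth 155 mm wide at x = -60 mm. Tap column 22 mm thick at x = 85 mm.
- spout (a point): Tip of the tap's steel spout, straight above the bay's origin, 173 mm above the counter. The 14 mm thick spout arches from here back to the column, at most 225 mm high.
- trivet: Fixed round green silicone trivet, 160 mm in diameter, 8 mm thick, lying on the counter, with a small hanging tab. Origin at the centre of its underside. It and the pan may change sides.
- pan: Bystander: aluminium chai pan, 156 mm across the rim, 70 mm high, 0.5 kg, with a black handle reaching 190 mm along its -x axis at 72 mm height. Origin at the centre of its underside.
- tumbler_a: Bystander: glass tumbler, 68 mm across the rim, 100 mm high. Origin at the centre of its underside.
- tumbler_b: Bystander: second glass tumbler like the first, beside it. Origin at the centre of its underside.
- jar: Bystander: white plastic jar with screw-top lid, 80 mm diameter, 120 mm high. Origin at the centre of its underside.
- tiffin: Bystander: stack of three steel tins with side latches and a carrying arch, 122 mm wide, about 210 mm high. Origin at the centre of its underside.
Mind the look-alikes: they are no part of the job. Several things have the shape of the lid; the one meant has the colours described above.

How it is judged:
On the way, in this order (a step that is already met when the one before it is completed fails the run):
1. the lid lies released, knob up, on the trivet (horizontal distance between lid and trivet below 0.045 m and height (world z) of lid below 0.014 m and angle between lid's own z axis and vertical below 0.12 rad and contact force between the fingers and lid below 0.1 N), for 0.2 s.
2. the open tin stands fully home in the bay (x of tin in the frame of bay above -0.006 m and horizontal distance between tin and bay below 0.009 m and angle between tin's own z axis and vertical below 0.06 rad and height (world z) of tin below 0.005 m), for 0.2 s.
At the end, for the whole second after the job is handed in: The lid lies level and released, knob up, on the trivet, its centre within 45 mm of the trivet's; the tin stands upright on the counter in the bay, within 6 mm of the back wall and within 9 mm of the home point; both are at rest and the bystanders are where they were (all of step 1 and all of step 2 and linear speed of each of tin, lid below 0.02 m/s); the robot touches nothing.
It fails at once if the tin tips by more than 17 degrees (angle between tin's own z axis and vertical above 0.3 rad).
It fails at once if the tin is lifted more than 15 mm off the counter (height (world z) of tin above 0.015 m).
It fails at once if the lid is dropped onto the trivet from more than about 3 cm (contact force between the fingers and lid below 0.05 N and linear speed of lid above 0.8 m/s and horizontal distance between lid and trivet below 0.12 m).
It fails at once if a tumbler, the pan, the jar or the tiffin stack is moved more than 30 mm or tipped (distance of any of tumbler_a, tumbler_b, pan, jar, tiffin from where it was at the start of the episode above 0.03 m or angle between any of tumbler_a, tumbler_b, pan, jar, tiffin's own z axis and vertical above 0.3 rad).
It also fails if it takes over 72 s, if anything falls off the work surface, if the arm or the gripper's body presses on something with over 40 N, if the wrist force passes 120 N, or if a joint passes its speed limit or range.

## Robot

A 6-joint arm with a two-finger parallel gripper is mounted at the origin on the work surface. World frame = base frame: x ahead of the robot, y to its left, z up, the work surface at z = 0. Lengths are in m, angles in rad, forces in N, time in s.
With the tool pointing down it reaches from about 0.35 to 0.975 m from the base axis. Payload 4.9 kg.
Tool frame: the origin (TCP) lies at the very end of the fingers, on their centre line; the grasp point (between the pads) lies 19 mm behind it; z points along the fingers, y is the direction in which the jaws open and shut (so a half turn about z gives the same grasp; the last joint's range is limited). The gripper opens to 85 mm and grips with 20 to 120 N. Pads are 22 mm wide; open, the fingers measure 114 mm over their backs; the gripper's body (76 mm by 85 mm) begins 54 mm behind the grasp point. The pads swing forward as they close: fully open they stand 13 mm farther back than shut.
Start: joints at [-1.233, 0.053, 1.613, -0, 1.476, -0.119], TCP at [0.276, -0.561, 0.231] pointing down, gripper open.
Joint ranges: [-3.01, 3.01], [-1.01, 2.22], [0.06, 2.58], [-1.02, 4.17], [0.09, 2.62], [-3.14, 3.14]. Speed limits (rad/s): [2.57, 2.57, 3.14, 3.14, 3.14, 3.14].

## Interface

Orientations are given as a unit quaternion [w, x, y, z].
In Python, from plant import state, eyes, job_done gives the robot as it stands.
- The arm moves only by the tool apply_moves, never from a script. Its argument "commands" is a list of rows, each an object with "linear": the shift along the tool's x, y, z in m, a list of three; "delta_rot": the turn, a rotation vector about the tool's x, y, z in degrees, a list of three; "fingers": the closure in counts, from 0 (fully open) to 255 (shut). In form: [{"linear": [x, y, z], "delta_rot": [wx, wy, wz], "fingers": fingers}, ...]. A call has exactly 8 rows; each row is the pose to reach, as a shift and turn from the pose commanded when the call began, along the tool's axes at that moment; what a row does not reach only later rows make up. A row lasts 1/10 s, in which the tool goes at most 50 mm and 8.59 degrees, less where a joint would pass 70% of its speed; a pose out of reach is approached as far as the arm can. A call with a gripper value outside its range is refused whole. The fingers move at their own pace and stop on an object; the grip force is fixed at half the most. Time passes only in rows, so rows that repeat a pose let the fingers close, or fill a call up. It gives the time, the measured TCP pose, the force and the opening at its end, in the units of the state.
- state(): the state, without advancing time (a new reading comes with each control period).
- eyes.grab_frame(name): name is "side" or "top" or "wrist"; returns the picture (400x640x3 uint8, red, green, blue); there is no depth.
- eyes.camera_params(name): a dict with "fx", "fy", "cx", "cy" (pixels), "k1" (the pictures are not rectified: a ray, as slopes to the right and down, at radius r is drawn at 1 + k1 r^2 times it, then the intrinsics apply), "position" and "rotation" of the camera in the world; the wrist camera has in their place "T_tool_cam" (4x4, takes a point from camera to tool coordinates, whose origin is the TCP and whose axes are the flange's). Camera axes: x right, y down, z forward; pixel columns grow to the right and rows downward; lengths in m; the calibration is good to about 2 mm. A picture is of the moment at which its call begins: read the wrist's pose just before it. camera_params takes no time and is no camera call.
- job_done(): hands the job in, once; it reports no verdict.
The state is a dict: "time": time; "joint_pos": joint angles; "joint_vel": joint speeds; "joint_efforts": joint torques, N m; "tool_pos": TCP position; "tool_rot": TCP orientation; "contact_force": force on the tool from outside, world axes, zero at the start; "ft_torque": the same for the moment, N m; "gripper_width": opening from 0.0 (shut) to 1.0 (fully open).
Only numpy, scipy, OpenCV 4.12 (cv2) and the standard library are available. Lean on these libraries where they do the work, as an engineer would, in place of code of your own. Each camera call takes 0.05 s, during which the arm holds its last target.

## Working session

There is one attempt and no reset: what is moved stays moved. The work goes in short steps, Python scripts to look and compute and a tool call to move; the robot and the scene stay as the last step left them, time stands still between calls to the robot, and variables do not carry over. Pictures are saved under pics/ and viewed, and the job is handed in when it is done.

Besides the shell and the picture viewer there is one more tool, called as name(argument=value, ...) on one line, values as JSON. apply_moves: Moves the arm, as the interface text tells. Its arguments: {"type":"object","properties":{"commands":{"type":"array","items":{"type":"object","properties":{"linear":{"type":"array","items":{"type":"number"}},"delta_rot":{"type":"array","items":{"type":"number"}},"fingers":{"type":"number"}}}}},"required":["commands"]}

```bash
ls; mkdir -p pics
python3 - <<'E'
from plant import state, eyes
import cv2
s=state(); print(s)
for n in ("side","top","wrist"):
    im=eyes.grab_frame(n); cv2.imwrite(f"pics/{n}0.png",im[:,:,::-1]); print(n,eyes.camera_params(n))
E
```

```text
pics
{'time': 0.0, 'joint_pos': array([-1.23297456e+00,  5.33598584e-02,  1.61429595e+00,  1.03301370e-05,
        1.47598220e+00, -1.18992595e-01]), 'joint_vel': array([-0.00092344,  0.00023601,  0.00084962,  0.00166511, -0.00012369,
       -0.00023427]), 'joint_efforts': array([ 1.39732951e-03, -3.93679655e+01, -3.70176530e+01, -2.54661904e-05,
        7.12899680e-03,  6.93886079e-06]), 'tool_pos': array([ 0.27548273, -0.56032256,  0.23005999]), 'tool_rot': array([-1.01712171e-03,  9.74027890e-01,  2.26425759e-01, -1.06561887e-04]), 'contact_force': array([ 0.3255133 , -0.07912626, -0.55893367]), 'ft_torque': array([ 0.04389795, -0.0376084 ,  0.01150531]), 'gripper_width': 1.0015741807870915}
side {'fx': 516.7044990588191, 'fy': 516.7044990588191, 'cx': 322.18292074031956, 'cy': 192.53656663407958, 'k1': -0.12311332552556002, 'position': array([0.15898595, 0.97764186, 1.28827706]), 'rotation': array([ 0.06513193, -0.16751247,  0.9117198 , -0.36941089])}
top {'fx': 445.6128519929632, 'fy': 445.6128519929632, 'cx': 320.1541474269843, 'cy': 203.6962301917141, 'k1': -0.11530784601454665, 'position': array([ 0.33626295, -0.10500269,  1.53770527]), 'rotation': array([ 0.06576573, -0.69795258,  0.71160014, -0.04650055])}
wrist {'fx': 342.583467113177, 'fy': 342.583467113177, 'cx': 322.3742114990492, 'cy': 197.84031743035408, 'k1': -0.006161811678256983, 'T_tool_cam': array([[-3.00275715e-04, -9.54380361e-01, -2.98593430e-01,
         7.70016105e-02],
       [ 9.99999840e-01, -4.29900770e-04,  3.68438064e-04,
        -9.52973359e-04],
       [-4.79995598e-04, -2.98593271e-01,  9.54380337e-01,
        -1.41878873e-01],
       [ 0.00000000e+00,  0.00000000e+00,  0.00000000e+00,
         1.00000000e+00]])}
```

View pics/side0.png

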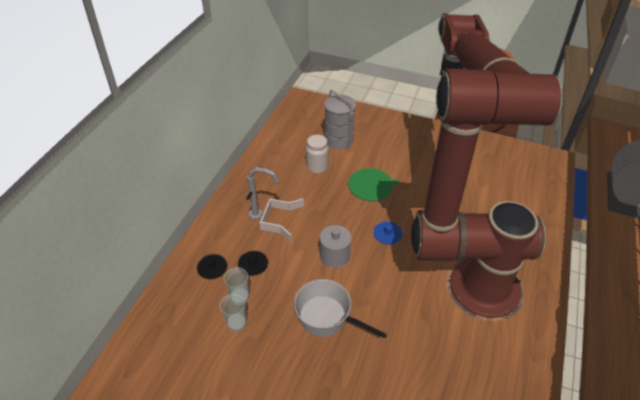

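View pics/top0.png

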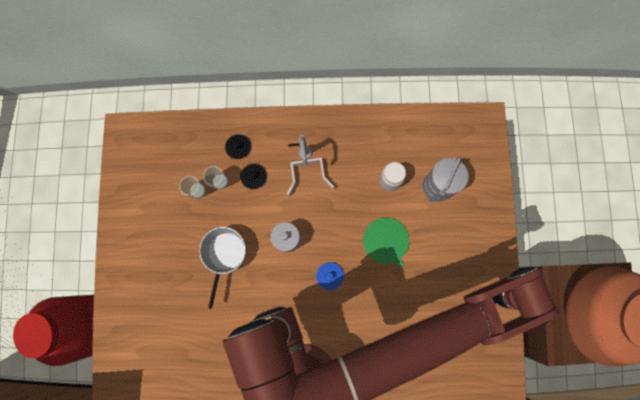

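View pics/wrist0.png

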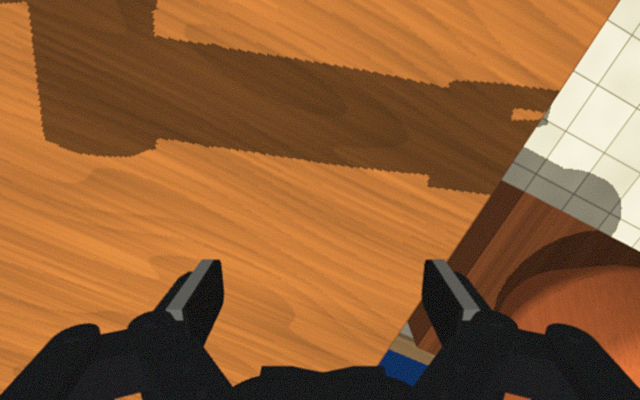

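Top view: tin with lid at (285,236), blue decoy lid at (330,276), trivet at (386,240), bay around (308,175) opening downward, pan at (222,250). I'll build helpers and zoom in.

```bash
cat > h.py <<'E'
import numpy as np, cv2
from scipy.spatial.transform import Rotation as R
from plant import state, eyes
def q2R(q): return R.from_quat([q[1],q[2],q[3],q[0]]).as_matrix()
def cam(n,s=None):
    p=eyes.camera_params(n)
    if n=="wrist":
        s=s or state(); T=p["T_tool_cam"]; Rt=q2R(s["tool_rot"])
        return p,np.array(s["tool_pos"])+Rt@T[:3,3],Rt@T[:3,:3]
    return p,np.array(p["position"]),q2R(p["rotation"])
def proj(c,P):
    p,t,Rm=c; K=np.array([[p["fx"],0,p["cx"]],[0,p["fy"],p["cy"]],[0,0,1.]])
    P=np.atleast_2d(P).astype(float)
    rv=cv2.Rodrigues(Rm.T)[0]
    return cv2.projectPoints(P,rv,-Rm.T@t,K,np.array([p["k1"],0,0,0.]))[0].reshape(-1,2)
def pix(c,uv,z):
    p,t,Rm=c; K=np.array([[p["fx"],0,p["cx"]],[0,p["fy"],p["cy"]],[0,0,1.]])
    u=cv2.undistortPoints(np.array(uv,float).reshape(-1,1,2),K,np.array([p["k1"],0,0,0.])).reshape(-1,2)
    d=np.c_[u,np.ones(len(u))]@Rm.T
    return t+d*((z-t[2])/d[:,2])[:,None]
def circ(x,y,z,r,n=60):
    a=np.linspace(0,2*np.pi,n); return np.c_[x+r*np.cos(a),y+r*np.sin(a),0*a+z]
def crop(im,x0,y0,x1,y1,k): return cv2.resize(im[y0:y1,x0:x1],None,fx=k,fy=k,interpolation=cv2.INTER_CUBIC)
E
python3 - <<'E'
from h import *
t=cv2.imread("pics/top0.png"); s=cv2.imread("pics/side0.png")
cv2.imwrite("pics/topz.png",crop(t,180,125,420,300,3)); cv2.imwrite("pics/sidez.png",crop(s,190,90,430,340,2.4)) 
c=cam("top")
for n,uv,z in (("lid",(285,236),.1),("knobtop",(287,235),.122),("trivet",(386,240),.008),("decoy",(330,276),.01),("baybackish",(308,160),.035),("pan",(222,250),.07),("ta",(214,177),.1),("tb",(192,187),.1),("jar",(394,174),.12)):
    print(n,pix(c,uv,z).round(3))
g=t.astype(int); m=((g[:,:,1]>g[:,:,2]+40)&(g[:,:,1]>g[:,:,0]+40)).astype(np.uint8)
ys,xs=np.nonzero(m); print(xs.min(),xs.max(),ys.min(),ys.max(),len(xs))
n,l,st,ce=cv2.connectedComponentsWithStats(m)
print(st,ce)
pts=np.c_[xs,ys]; w=pix(c,pts,.008); (ctr,r)=cv2.minEnclosingCircle(w[:,:2].astype(np.float32)); print(ctr,r, np.median(w,0))
s_=g=s.astype(int); m=((g[:,:,1]>g[:,:,2]+40)&(g[:,:,1]>g[:,:,0]+40)); ys,xs=np.nonzero(m); w=pix(cam("side"),np.c_[xs,ys],.008);print(cv2.minEnclosingCircle(w[:,:2].astype(np.float32)),np.median(w,0))
E
```

```text
lid [[0.464 0.048 0.1  ]]
knobtop [[0.465 0.039 0.122]]
trivet [[ 0.451 -0.289  0.008]]
decoy [[ 0.332 -0.095  0.01 ]]
baybackish [[ 0.732 -0.026  0.035]]
pan [[0.423 0.262 0.07 ]]
ta [[0.665 0.286 0.1  ]]
tb [[0.633 0.361 0.1  ]]
jar [[ 0.657 -0.31   0.12 ]]
363 408 218 265 1326
[[     0      0    640    400 254674]
 [   363    218     46     48   1326]] [[319.15175087 199.30548073]
 [386.38536953 236.85972851]]
(0.4417734742164612, -0.295500785112381) 0.0895354226231575 [ 0.46166332 -0.29251785  0.008     ]
((0.4379603862762451, -0.28784075379371643), 0.0874565988779068) [ 0.46068317 -0.28502033  0.008     ]
```

View pics/topz.png

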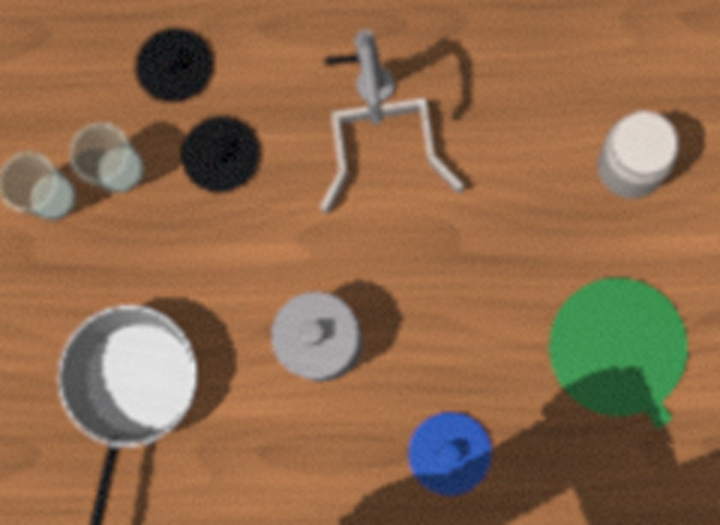

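View pics/sidez.png

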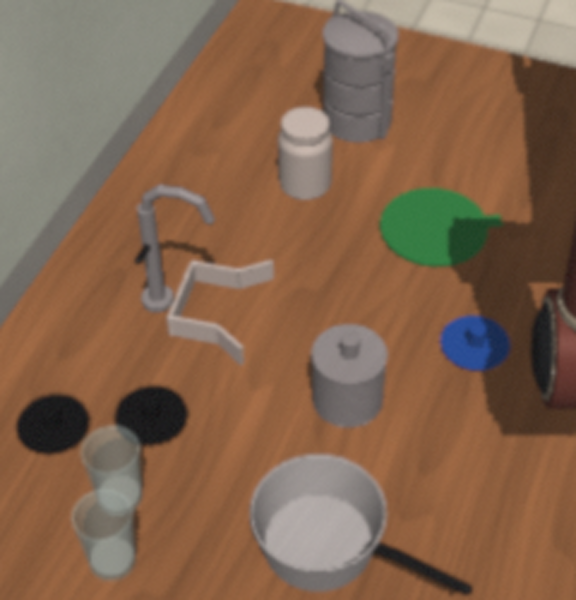

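```bash
cat > bay.py <<'E'
from h import *
from scipy.optimize import least_squares
M=np.array([[48.5,51.5],[48.5,-51.5],[-18,51.5],[-18,-51.5],[-60,80],[-60,-80]])/1000
def bw(p,P,z=None):
    a=p[2]; Q=np.array([[np.cos(a),-np.sin(a)],[np.sin(a),np.cos(a)]])
    return np.c_[P[:,:2]@Q.T+p[:2], P[:,2] if z is None else np.full(len(P),z)]
E
python3 - <<'E'
from bay import *
ct=cam("top"); cs=cam("side")
T=np.array([[336,116],[427,103],[344,171],[432,157],[326,208],[460,187]])/3+[180,125]
S=np.array([[172,320],[191,265],[220,327],[237,271],[242,350],[272,264]])/2.4+[190,90]
for z,n,c,U in ((.035,"top",ct,T),(.035,"side",cs,S)): print(n,pix(c,U,z).round(3)[:,:2].tolist())
f=lambda p:np.r_[(proj(ct,bw(p,M,.035))-T).ravel(),(proj(cs,bw(p,M,.035))-S).ravel()]
r=least_squares(f,[.7,-.03,0]); print("bay",r.x, np.degrees(r.x[2]), r.fun.round(1))
for W in ("t","s"):
    g=(lambda p:(proj(ct,bw(p,M,.035))-T).ravel()) if W=="t" else (lambda p:(proj(cs,bw(p,M,.035))-S).ravel())
    print(W,least_squares(g,r.x).x)
# spout
print("spout px", proj(ct,[*r.x[:2],.173]),proj(cs,[*r.x[:2],.173]))
tin=pix(ct,[(285.3,237)],.094)[0]; tr=pix(ct,[(386,240.7)],.008)[0]
print("tin",tin,"trivet",tr)
ts=pix(cs,[((349/2.4+190),(357/2.4+90))],.094); print("tin side",ts, "trs",pix(cs,[(433/2.4+190,227/2.4+90)],.008))
for n,c in (("top",ct),("side",cs)):
    im=cv2.imread(f"pics/{n}0.png"); k=3
    big=cv2.resize(im,None,fx=k,fy=k,interpolation=cv2.INTER_CUBIC)
    def dr(P,col):
        cv2.polylines(big,[((proj(c,P)+.5)*k-.5).round().astype(int).reshape(-1,1,2)],False,col,1)
    dr(circ(tin[0],tin[1],.094,.047),(0,0,255));dr(circ(tin[0],tin[1],0,.046),(0,0,255));dr(circ(tin[0],tin[1],.122,.012),(0,0,255))
    dr(circ(tr[0],tr[1],.008,.08),(255,0,255))
    inn=np.array([[-60,78],[-18,49],[46,49],[46,-49],[-18,-49],[-60,-78]])/1000
    dr(bw(r.x,inn,.035),(0,255,255)); dr(bw(r.x,inn,0),(255,255,0)); 
    x0,y0,x1,y1=(220,130,430,290) if n=="top" else (240,150,440,300)
    cv2.imwrite(f"pics/ov_{n}.png",big[y0*k:y1*k,x0*k:x1*k])
E
```

```text
top [[0.721, 0.03], [0.734, -0.076], [0.655, 0.021], [0.669, -0.081], [0.613, 0.042], [0.634, -0.112]]
side [[0.714, 0.038], [0.733, -0.062], [0.649, 0.026], [0.668, -0.075], [0.607, 0.052], [0.628, -0.104]]
bay [ 0.67895373 -0.02481042  0.13931182] 7.981979469118243 [-1.   0.3 -2.1 -0.1 -0.9  0.4 -0.7  0.3 -1.3  1.2  0.1  0.8 -0.9 -1.7
  0.4 -1.5 -1.  -1.   0.5 -0.7  0.3 -1.5  0.3 -1.8]
t [ 0.68061425 -0.02831286  0.12599141]
s [ 0.67634822 -0.01934834  0.15247643]
spout px [[305.29290573 165.31538703]] [[277.28227547 182.47553418]]
tin [0.46079337 0.04783223 0.094     ] trivet [ 0.44854086 -0.28892898  0.008     ]
tin side [[0.45804907 0.05864012 0.094     ]] trs [[ 0.44688689 -0.28047271  0.008     ]]
```

View pics/ov_top.png

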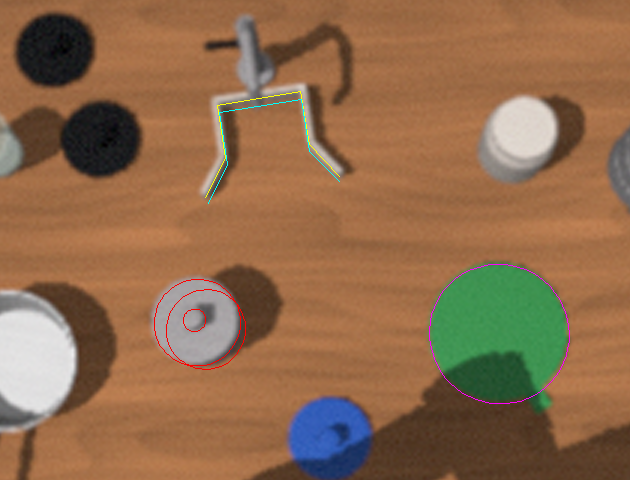

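View pics/ov_side.png

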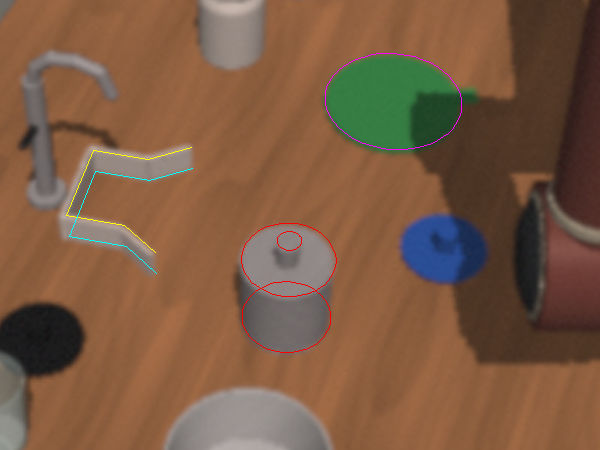

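```bash
cat >> h.py <<'E'
def Rdown(psi,tilt=0):
    # tool x yaw psi (deg), z down; tilt deg about tool y
    B=R.from_euler('z',psi,degrees=True)*R.from_euler('x',180,degrees=True)
    return B*R.from_euler('y',tilt,degrees=True)
def go(pos,psi,tilt=0,s=None):
    s=s or state(); R0=R.from_matrix(q2R(s["tool_rot"]))
    d=R0.inv().apply(np.array(pos)-s["tool_pos"]); rv=np.degrees((R0.inv()*Rdown(psi,tilt)).as_rotvec())
    print("lin",d.round(4),"rot",rv.round(2)); return d,rv
def where(s=None):
    s=s or state(); Rm=q2R(s["tool_rot"]); print("t",round(s["time"],2),"tcp",np.round(s["tool_pos"],4),"x",Rm[:,0].round(3),"z",Rm[:,2].round(3),"F",np.round(s["contact_force"],1),"w",round(s["gripper_width"],3))
E
python3 - <<'E'
from h import *
where(); go([.45,-.2,.32],180)
E
```

```text
t 0.15 tcp [ 0.2755 -0.5605  0.2304] x [0.897 0.441 0.   ] z [-0.001  0.001 -1.   ] F [-0.6  0.2  0.5] w 0.995
lin [ 0.3156 -0.2467 -0.0892] rot [-1.0000e-02 -1.2000e-01 -1.5383e+02]
```

apply_moves(commands=[{"linear":[0.315,-0.247,-0.09],"delta_rot":[0,0,-60],"fingers":0},{"linear":[0.315,-0.247,-0.09],"delta_rot":[0,0,-60],"fingers":0},{"linear":[0.315,-0.247,-0.09],"delta_rot":[0,0,-60],"fingers":0},{"linear":[0.315,-0.247,-0.09],"delta_rot":[0,0,-60],"fingers":0},{"linear":[0.315,-0.247,-0.09],"delta_rot":[0,0,-60],"fingers":0},{"linear":[0.315,-0.247,-0.09],"delta_rot":[0,0,-60],"fingers":0},{"linear":[0.315,-0.247,-0.09],"delta_rot":[0,0,-60],"fingers":0},{"linear":[0.315,-0.247,-0.09],"delta_rot":[0,0,-60],"fingers":0}])

```text
time: 0.95
tool_pos: [0.4454, -0.2073, 0.3193]
tool_rot: [0.0, 0.73, 0.684, 0.0]
contact_force: [0.4, -0.4, 0.0]
gripper_width: 1.001
```

Run:
```python
from h import *
where(); go([.45,-.15,.32],180); print(state()["joint_pos"].round(2))
```

```text
t 0.95 tcp [ 0.4454 -0.2073  0.3193] x [ 0.065  0.998 -0.   ] z [ 0. -0. -1.] F [ 0.4 -0.4  0. ] w 1.001
lin [ 0.0575  0.0009 -0.0007] rot [ 1.000e-02  1.000e-02 -9.371e+01]
[-0.59 -0.31  1.8   0.    1.65 -0.52]
```

apply_moves(commands=[{"linear":[0.055,0,0],"delta_rot":[0,0,-68],"fingers":0},{"linear":[0.055,0,0],"delta_rot":[0,0,-68],"fingers":0},{"linear":[0.055,0,0],"delta_rot":[0,0,-68],"fingers":0},{"linear":[0.055,0,0],"delta_rot":[0,0,-68],"fingers":0},{"linear":[0.055,0,0],"delta_rot":[0,0,-68],"fingers":0},{"linear":[0.055,0,0],"delta_rot":[0,0,-68],"fingers":0},{"linear":[0.055,0,0],"delta_rot":[0,0,-68],"fingers":0},{"linear":[0.055,0,0],"delta_rot":[0,0,-68],"fingers":0}])

```text
time: 1.75
tool_pos: [0.4486, -0.1543, 0.3186]
tool_rot: [-0.0, 0.221, 0.975, 0.0]
contact_force: [-0.6, -0.5, 0.6]
gripper_width: 0.997
```

Run:
```python
from h import *
where(); go([.45,-.12,.32],180)
s=state(); im=eyes.grab_frame("wrist"); cv2.imwrite("pics/w1.png",im[:,:,::-1])
np.save("w1.npy",np.r_[s["tool_pos"],s["tool_rot"]])
```

```text
t 1.75 tcp [ 0.4486 -0.1543  0.3186] x [-0.903  0.43   0.001] z [-0.001  0.    -1.   ] F [-0.6 -0.5  0.6] w 0.997
lin [ 0.0135  0.0316 -0.0014] rot [ 1.000e-02 -4.000e-02 -2.549e+01]
```

View pics/w1.png

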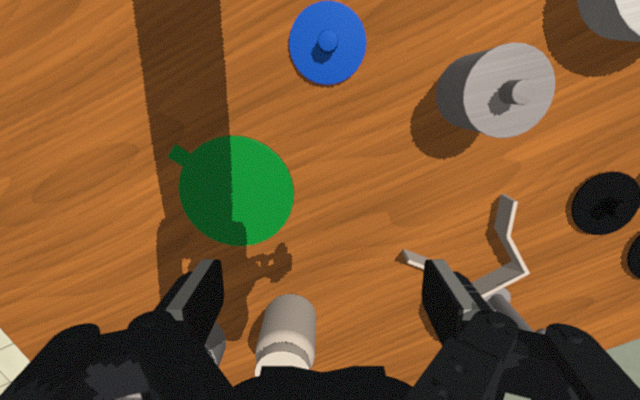

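Wrist view shows trivet (237,190), tin lid (510,90), bay mouth ends (404,254) and (508,200), all in one picture. Measuring.

Run:
```python
from bay import *
v=np.load("w1.npy"); s=dict(tool_pos=v[:3],tool_rot=v[3:]); c=cam("wrist",s)
im=cv2.imread("pics/w1.png"); g=im.astype(int)
m=((g[:,:,1]>g[:,:,2]+40)&(g[:,:,1]>g[:,:,0]+40)).astype(np.uint8); m=cv2.morphologyEx(m,cv2.MORPH_OPEN,np.ones((25,25),np.uint8))
n,l,st,ce=cv2.connectedComponentsWithStats(m); k=1+st[1:,4].argmax(); ys,xs=np.nonzero(l==k)
w=pix(c,np.c_[xs,ys],.008); (tc,r)=cv2.minEnclosingCircle(w[:,:2].astype(np.float32)); print("trivet",tc,r,w.mean(0))
# lid disc edge: far side arc points clicked coarse
U=[(511,43),(554,91),(509,138),(540,52),(545,118),(467,75)]
w=pix(c,U,.094)[:,:2]; 
f=lambda p:np.hypot(w[:,0]-p[0],w[:,1]-p[1])-.047
r=least_squares(f,[.46,.05]); print("lid",r.x,r.fun.round(4))
print("knob",pix(c,[(519,92)],.122))
B=np.array([[525,270],[507,237],[510,198],[404,253]],float)
idx=[0,2,4,5]
gf=lambda p:(proj(c,bw(p,M[idx],.035))-B).ravel()
rb=least_squares(gf,[.68,-.025,.13]); print("bay",rb.x,rb.fun.round(1))
k=2; big=cv2.resize(im,None,fx=k,fy=k,interpolation=cv2.INTER_CUBIC)
def dr(P,col): cv2.polylines(big,[((proj(c,P)+.5)*k-.5).round().astype(int).reshape(-1,1,2)],False,col,1)
t=r.x
dr(circ(*t,.094,.047),(0,0,255));dr(circ(*t,0,.046),(0,0,255));dr(circ(*t,.122,.012),(0,0,255)); dr(circ(*tc,.008,.08),(255,0,255))
inn=np.array([[-60,78],[-18,49],[46,49],[46,-49],[-18,-49],[-60,-78]])/1000
dr(bw(rb.x,inn,.035),(0,0,255)); dr(bw(rb.x,inn,0),(255,255,0))
cv2.imwrite("pics/w1o.png",big[0:600,480:1280])
```

```text
trivet (0.451306015253067, -0.2845080494880676) 0.07897064089775085 [ 0.46175748 -0.26638212  0.008     ]
lid [0.46397005 0.05088793] [ 0.0005 -0.0005 -0.0006 -0.0005  0.0022  0.0011]
knob [[0.46084608 0.0471333  0.122     ]]
bay [ 0.6749282  -0.02653566  0.10178703] [-1.7  1.2 -1.8 -3.3  3.3 -0.2  0.   2.6]
```

View pics/w1o.png

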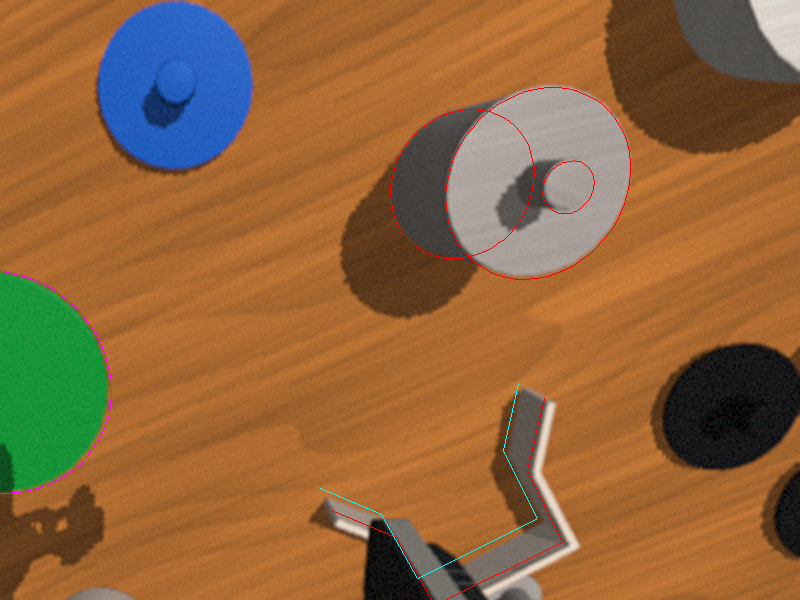

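Run:
```python
from h import *
where(); go([.463,.05,.17],180)
```

```text
t 1.8 tcp [ 0.4486 -0.1543  0.3186] x [-0.904  0.427  0.001] z [-0.001  0.    -1.   ] F [-1.   0.2 -0.1] w 1.0
lin [0.0742 0.1909 0.1487] rot [ 1.000e-02 -4.000e-02 -2.531e+01]
```

apply_moves(commands=[{"linear":[0.074,0.191,0.03],"delta_rot":[0,0,-25.3],"fingers":0},{"linear":[0.074,0.191,0.05],"delta_rot":[0,0,-25.3],"fingers":0},{"linear":[0.074,0.191,0.07],"delta_rot":[0,0,-25.3],"fingers":0},{"linear":[0.074,0.191,0.1],"delta_rot":[0,0,-25.3],"fingers":0},{"linear":[0.074,0.191,0.12],"delta_rot":[0,0,-25.3],"fingers":0},{"linear":[0.074,0.191,0.14],"delta_rot":[0,0,-25.3],"fingers":0},{"linear":[0.074,0.191,0.149],"delta_rot":[0,0,-25.3],"fingers":0},{"linear":[0.074,0.191,0.149],"delta_rot":[0,0,-25.3],"fingers":0}])

```text
time: 2.6
tool_pos: [0.4645, 0.0496, 0.1688]
tool_rot: [-0.001, 0.005, 1.0, -0.0]
contact_force: [0.4, -1.3, 1.1]
gripper_width: 1.0
```

Run:
```python
from h import *
where(); go([.463,.05,.098],180)
s=state(); im=eyes.grab_frame("wrist"); cv2.imwrite("pics/w2.png",im[:,:,::-1])
c=cam("wrist",s); print(proj(c,[[.463,.05,.122],[.463,.05,.094]]).round(1))
np.save("w2.npy",np.r_[s["tool_pos"],s["tool_rot"]])
```

```text
t 2.6 tcp [0.4645 0.0496 0.1688] x [-1.     0.011  0.003] z [-0.003  0.    -1.   ] F [ 0.4 -1.3  1.1] w 1.0
lin [0.0013 0.0004 0.0708] rot [-0.   -0.16 -0.6 ]
[[321.3 223.2]
 [321.4 207.8]]
```

View pics/w2.png

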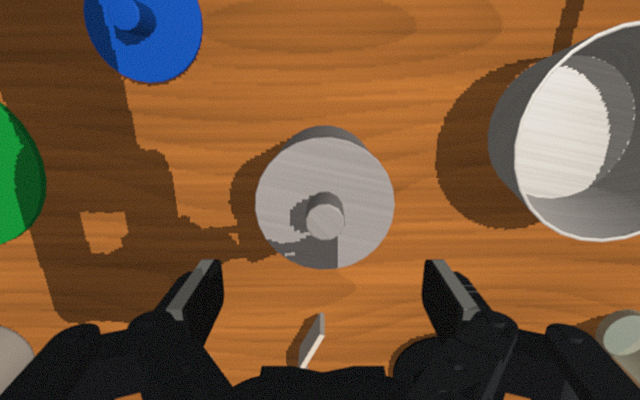

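Knob top at (325,222), disc centre (325,203): tin at about (0.4615, 0.052). Descend and close.

apply_moves(commands=[{"linear":[0.002,0.001,0.02],"delta_rot":[0,0,0],"fingers":0},{"linear":[0.003,0.002,0.04],"delta_rot":[0,0,0],"fingers":0},{"linear":[0.003,0.002,0.055],"delta_rot":[0,0,0],"fingers":0},{"linear":[0.003,0.002,0.063],"delta_rot":[0,0,0],"fingers":0},{"linear":[0.003,0.002,0.069],"delta_rot":[0,0,0],"fingers":0},{"linear":[0.003,0.002,0.07],"delta_rot":[0,0,0],"fingers":0},{"linear":[0.003,0.002,0.07],"delta_rot":[0,0,0],"fingers":255},{"linear":[0.003,0.002,0.07],"delta_rot":[0,0,0],"fingers":255}])

```text
time: 3.45
tool_pos: [0.4629, 0.0517, 0.1009]
tool_rot: [0.001, 0.005, 1.0, -0.0]
contact_force: [-0.1, 0.3, -0.4]
gripper_width: 0.695
```

apply_moves(commands=[{"linear":[0,0,0],"delta_rot":[0,0,0],"fingers":255},{"linear":[0,0,0],"delta_rot":[0,0,0],"fingers":255},{"linear":[0,0,0],"delta_rot":[0,0,0],"fingers":255},{"linear":[0,0,0],"delta_rot":[0,0,0],"fingers":255},{"linear":[0,0,0],"delta_rot":[0,0,0],"fingers":255},{"linear":[0,0,0],"delta_rot":[0,0,0],"fingers":255},{"linear":[0,0,0],"delta_rot":[0,0,0],"fingers":255},{"linear":[0,0,0],"delta_rot":[0,0,0],"fingers":255}])

```text
time: 4.25
tool_pos: [0.4628, 0.0517, 0.1006]
tool_rot: [0.001, 0.005, 1.0, -0.0]
contact_force: [0.8, -1.1, 4.3]
gripper_width: 0.257
```

Run:
```python
from h import *
where(); go([.4615,.052,.098],180)
im=eyes.grab_frame("wrist"); cv2.imwrite("pics/w3.png",im[:,:,::-1])
```

```text
t 4.25 tcp [0.4628 0.0517 0.1006] x [-1.     0.009 -0.001] z [ 0.001 -0.    -1.   ] F [ 0.8 -1.1  4.3] w 0.257
lin [0.0013 0.0003 0.0026] rot [-0.01  0.06 -0.53]
```

View pics/w3.png

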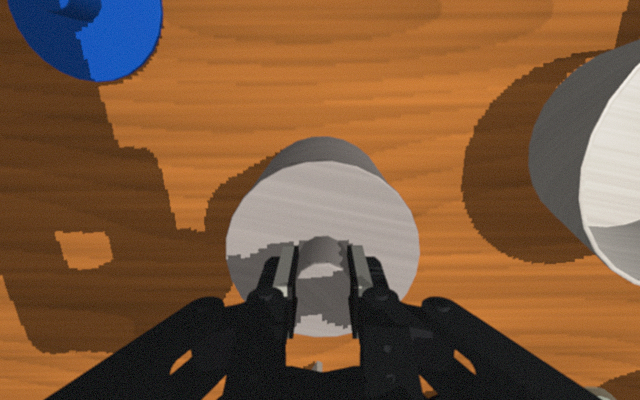

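Knob held (opening ≈ 22 mm). Lift 12 mm and check the tin stays.

apply_moves(commands=[{"linear":[0,0,-0.003],"delta_rot":[0,0,0],"fingers":255},{"linear":[0,0,-0.006],"delta_rot":[0,0,0],"fingers":255},{"linear":[0,0,-0.009],"delta_rot":[0,0,0],"fingers":255},{"linear":[0,0,-0.012],"delta_rot":[0,0,0],"fingers":255},{"linear":[0,0,-0.012],"delta_rot":[0,0,0],"fingers":255},{"linear":[0,0,-0.012],"delta_rot":[0,0,0],"fingers":255},{"linear":[0,0,-0.012],"delta_rot":[0,0,0],"fingers":255},{"linear":[0,0,-0.012],"delta_rot":[0,0,0],"fingers":255}])

```text
time: 5.1
tool_pos: [0.4622, 0.0517, 0.1119]
tool_rot: [-0.0, 0.005, 1.0, 0.0]
contact_force: [-0.5, 0.3, -1.5]
gripper_width: 0.257
```

Run:
```python
from h import *
where()
im=eyes.grab_frame("wrist"); im2=eyes.grab_frame("side"); 
o=np.vstack([crop(im,180,100,460,360,2)[:300*2],np.zeros((1,560,3),np.uint8)])
b=crop(im2,290,180,430,300,4); 
cv2.imwrite("pics/w4.png",o[:,:,::-1]); cv2.imwrite("pics/s4.png",b[:,:,::-1])
```

```text
t 5.1 tcp [0.4622 0.0517 0.1119] x [-1.     0.009  0.   ] z [-0.  0. -1.] F [-0.5  0.3 -1.5] w 0.257
```

View pics/w4.png

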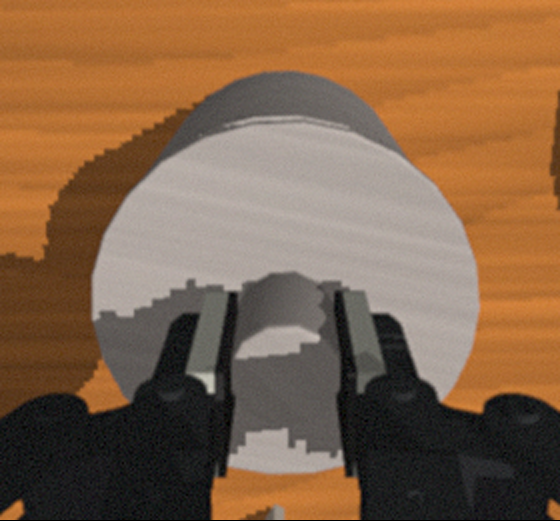

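View pics/s4.png

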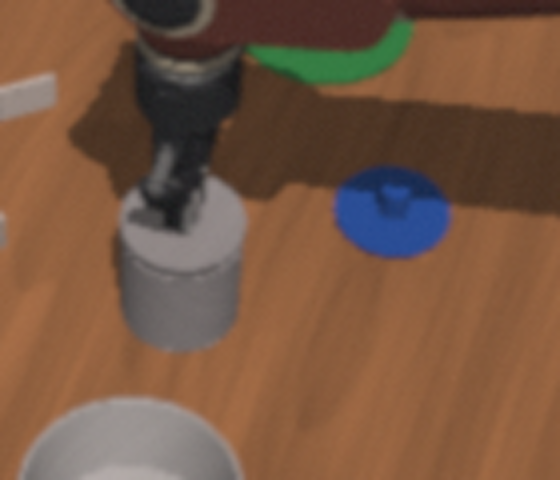

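Lid lifted (rim gap visible), tin stays down. Lift on and carry over the trivet.

apply_moves(commands=[{"linear":[0,0,-0.02],"delta_rot":[0,0,0],"fingers":255},{"linear":[0,0,-0.045],"delta_rot":[0,0,0],"fingers":255},{"linear":[0,-0.01,-0.07],"delta_rot":[0,0,0],"fingers":255},{"linear":[0.002,-0.04,-0.075],"delta_rot":[0,0,0],"fingers":255},{"linear":[0.004,-0.08,-0.075],"delta_rot":[0,0,0],"fingers":255},{"linear":[0.006,-0.12,-0.075],"delta_rot":[0,0,0],"fingers":255},{"linear":[0.008,-0.16,-0.075],"delta_rot":[0,0,0],"fingers":255},{"linear":[0.01,-0.2,-0.075],"delta_rot":[0,0,0],"fingers":255}])

```text
time: 6.0
tool_pos: [0.4502, -0.1497, 0.1872]
tool_rot: [0.0, 0.005, 1.0, -0.0]
contact_force: [1.6, 0.1, -1.4]
gripper_width: 0.257
```

apply_moves(commands=[{"linear":[0.001,-0.04,0],"delta_rot":[0,0,0],"fingers":255},{"linear":[0.002,-0.07,0.005],"delta_rot":[0,0,0],"fingers":255},{"linear":[0.003,-0.1,0.015],"delta_rot":[0,0,0],"fingers":255},{"linear":[0.003,-0.12,0.025],"delta_rot":[0,0,0],"fingers":255},{"linear":[0.003,-0.133,0.035],"delta_rot":[0,0,0],"fingers":255},{"linear":[0.003,-0.138,0.045],"delta_rot":[0,0,0],"fingers":255},{"linear":[0.003,-0.138,0.05],"delta_rot":[0,0,0],"fingers":255},{"linear":[0.003,-0.138,0.05],"delta_rot":[0,0,0],"fingers":255}])

```text
time: 6.8
tool_pos: [0.4458, -0.2848, 0.1357]
tool_rot: [-0.001, 0.004, 1.0, 0.001]
contact_force: [0.1, 0.6, -1.0]
gripper_width: 0.261
```

Run:
```python
from h import *
where(); go([.449,-.286,.026],180)
s=state(); im=eyes.grab_frame("wrist"); c=cam("wrist",s)
for z,r,x,y in ((.008,.08,.45,-.285),):
    im=np.ascontiguousarray(im); cv2.polylines(im,[proj(c,circ(x,y,z,r)).round().astype(int).reshape(-1,1,2)],False,(255,0,0),1)
cv2.imwrite("pics/w5.png",im[:,:,::-1])
```

```text
t 6.8 tcp [ 0.4458 -0.2848  0.1357] x [-1.     0.008  0.002] z [-0.002  0.002 -1.   ] F [ 0.1  0.6 -1. ] w 0.261
lin [-0.0034 -0.0013  0.1097] rot [ 0.11 -0.1  -0.48]
```

View pics/w5.png

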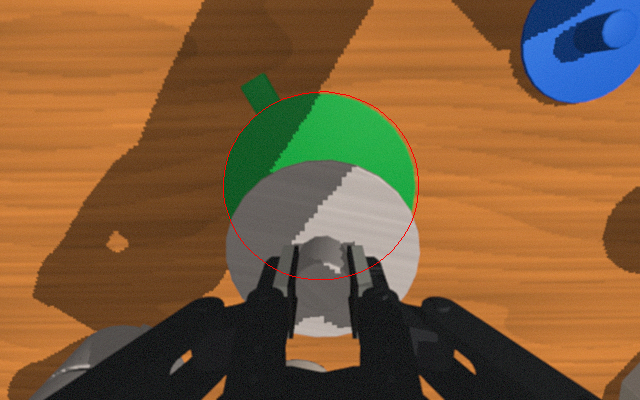

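Trivet outline at (0.450, −0.285) matches. Lowering.

apply_moves(commands=[{"linear":[-0.003,0,0.025],"delta_rot":[0,0,0],"fingers":255},{"linear":[-0.004,0,0.05],"delta_rot":[0,0,0],"fingers":255},{"linear":[-0.004,0,0.075],"delta_rot":[0,0,0],"fingers":255},{"linear":[-0.004,0,0.09],"delta_rot":[0,0,0],"fingers":255},{"linear":[-0.004,0,0.1],"delta_rot":[0,0,0],"fingers":255},{"linear":[-0.004,0,0.105],"delta_rot":[0,0,0],"fingers":255},{"linear":[-0.004,0,0.107],"delta_rot":[0,0,0],"fingers":255},{"linear":[-0.004,0,0.107],"delta_rot":[0,0,0],"fingers":255}])

```text
time: 7.65
tool_pos: [0.4508, -0.2865, 0.0308]
tool_rot: [0.0, 0.005, 1.0, -0.0]
contact_force: [0.1, 0.2, -0.1]
gripper_width: 0.251
```

apply_moves(commands=[{"linear":[0,0,0],"delta_rot":[0,0,0],"fingers":255},{"linear":[0,0,0.001],"delta_rot":[0,0,0],"fingers":255},{"linear":[0,0,0.001],"delta_rot":[0,0,0],"fingers":255},{"linear":[0,0,0.002],"delta_rot":[0,0,0],"fingers":255},{"linear":[0,0,0.002],"delta_rot":[0,0,0],"fingers":255},{"linear":[0,0,0.003],"delta_rot":[0,0,0],"fingers":255},{"linear":[0,0,0.003],"delta_rot":[0,0,0],"fingers":255},{"linear":[0,0,0.003],"delta_rot":[0,0,0],"fingers":255}])

```text
time: 8.45
tool_pos: [0.4502, -0.2861, 0.027]
tool_rot: [-0.0, 0.005, 1.0, 0.0]
contact_force: [0.6, -0.5, -0.7]
gripper_width: 0.253
```

apply_moves(commands=[{"linear":[0,0,0],"delta_rot":[0,0,0],"fingers":255},{"linear":[0,0,0.001],"delta_rot":[0,0,0],"fingers":255},{"linear":[0,0,0.001],"delta_rot":[0,0,0],"fingers":255},{"linear":[0,0,0.002],"delta_rot":[0,0,0],"fingers":255},{"linear":[0,0,0.002],"delta_rot":[0,0,0],"fingers":255},{"linear":[0,0,0.003],"delta_rot":[0,0,0],"fingers":255},{"linear":[0,0,0.003],"delta_rot":[0,0,0],"fingers":255},{"linear":[0,0,0.003],"delta_rot":[0,0,0],"fingers":255}])

```text
time: 9.25
tool_pos: [0.4503, -0.2863, 0.0245]
tool_rot: [-0.0, 0.005, 1.0, 0.0]
contact_force: [-1.8, 0.5, 4.3]
gripper_width: 0.254
```

Run:
```python
from h import *
where()
```

```text
t 9.25 tcp [ 0.4503 -0.2863  0.0245] x [-1.     0.009  0.   ] z [-0.  0. -1.] F [-1.8  0.5  4.3] w 0.254
```

Contact at 4.3 N, z = 0.0245 as predicted (0.0246). Release and rise.

apply_moves(commands=[{"linear":[0,0,0],"delta_rot":[0,0,0],"fingers":200},{"linear":[0,0,0],"delta_rot":[0,0,0],"fingers":100},{"linear":[0,0,0],"delta_rot":[0,0,0],"fingers":0},{"linear":[0,0,0],"delta_rot":[0,0,0],"fingers":0},{"linear":[0,0,0],"delta_rot":[0,0,0],"fingers":0},{"linear":[0,0,0],"delta_rot":[0,0,0],"fingers":0},{"linear":[0,0,0],"delta_rot":[0,0,0],"fingers":0},{"linear":[0,0,0],"delta_rot":[0,0,0],"fingers":0}])

```text
time: 10.05
tool_pos: [0.4503, -0.2862, 0.024]
tool_rot: [0.0, 0.005, 1.0, -0.0]
contact_force: [-0.6, -0.4, 0.9]
gripper_width: 0.997
```

apply_moves(commands=[{"linear":[0,0,-0.01],"delta_rot":[0,0,0],"fingers":0},{"linear":[0,0,-0.03],"delta_rot":[0,0,0],"fingers":0},{"linear":[0,0,-0.06],"delta_rot":[0,0,0],"fingers":0},{"linear":[0,0,-0.1],"delta_rot":[0,0,0],"fingers":0},{"linear":[0,0,-0.15],"delta_rot":[0,0,0],"fingers":0},{"linear":[0,0,-0.2],"delta_rot":[0,0,0],"fingers":0},{"linear":[0,0,-0.23],"delta_rot":[0,0,0],"fingers":0},{"linear":[0,0,-0.23],"delta_rot":[0,0,0],"fingers":0}])

```text
time: 10.85
tool_pos: [0.4525, -0.288, 0.2621]
tool_rot: [0.005, 0.005, 1.0, -0.004]
contact_force: [0.2, -0.5, -0.3]
gripper_width: 0.999
```

Run:
```python
from h import *
where(); go([.50,-.03,.32],188)
s=state(); im=eyes.grab_frame("wrist"); c=cam("wrist",s)
im=np.ascontiguousarray(im)
for x,y,z,r in ((.45,-.285,.008,.08),(.4503,-.2863,.018,.047)):
    cv2.polylines(im,[proj(c,circ(x,y,z,r)).round().astype(int).reshape(-1,1,2)],False,(255,0,0),1)
cv2.imwrite("pics/w6.png",im[:,:,::-1])
```

```text
t 10.85 tcp [ 0.4525 -0.288   0.2621] x [-1.     0.009 -0.01 ] z [ 0.01  -0.008 -1.   ] F [ 0.2 -0.5 -0.3] w 0.999
lin [-0.0457  0.258  -0.0596] rot [-0.51  0.52 -8.52]
```

View pics/w6.png

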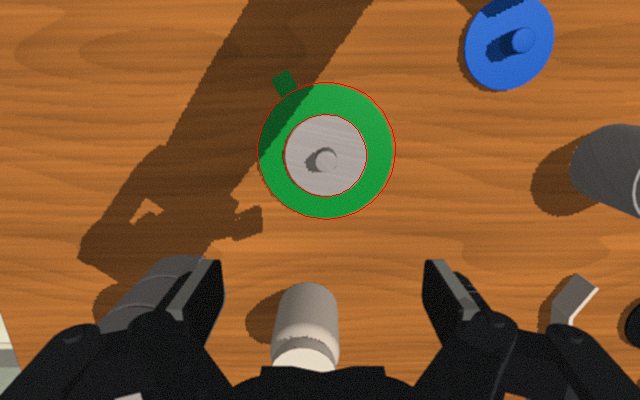

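Lid is centred on the trivet. Now a good look at bay and open tin.

Run:
```python
from h import *
go([.57,-.03,.33],188)
```

```text
lin [-0.1166  0.2579 -0.0722] rot [-0.29  0.3  -8.52]
```

apply_moves(commands=[{"linear":[-0.01,0.04,-0.05],"delta_rot":[0,0,-4],"fingers":0},{"linear":[-0.03,0.08,-0.07],"delta_rot":[-0.3,0.3,-8],"fingers":0},{"linear":[-0.06,0.12,-0.072],"delta_rot":[-0.3,0.3,-8.5],"fingers":0},{"linear":[-0.08,0.16,-0.072],"delta_rot":[-0.3,0.3,-8.5],"fingers":0},{"linear":[-0.1,0.2,-0.072],"delta_rot":[-0.3,0.3,-8.5],"fingers":0},{"linear":[-0.117,0.24,-0.072],"delta_rot":[-0.3,0.3,-8.5],"fingers":0},{"linear":[-0.117,0.258,-0.072],"delta_rot":[-0.3,0.3,-8.5],"fingers":0},{"linear":[-0.117,0.258,-0.072],"delta_rot":[-0.3,0.3,-8.5],"fingers":0}])

```text
time: 11.7
tool_pos: [0.5691, -0.0267, 0.3239]
tool_rot: [-0.004, -0.072, 0.997, 0.003]
contact_force: [-0.2, -0.2, -0.0]
gripper_width: 1.0
```

Run:
```python
from h import *
where()
s=state(); im=eyes.grab_frame("wrist"); np.save("w7.npy",np.r_[s["tool_pos"],s["tool_rot"]])
cv2.imwrite("pics/w7.png",im[:,:,::-1])
```

```text
t 11.7 tcp [ 0.5691 -0.0267  0.3239] x [-0.99  -0.143  0.008] z [-0.009  0.006 -1.   ] F [-0.2 -0.2 -0. ] w 1.0
```

View pics/w7.png

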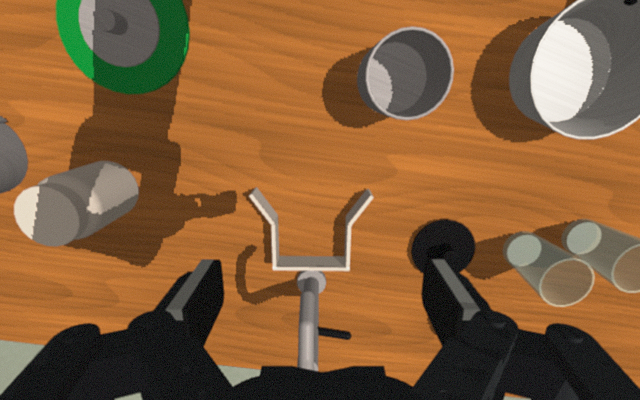

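Bay in full view: corners (274,269)/(350,269), mouth ends (252,191)/(370,193); open tin rim centre about (406,73).

```bash
cp pics/w7.png x.png
python3 - <<'E'
from bay import *
v=np.load("w7.npy"); s=dict(tool_pos=v[:3],tool_rot=v[3:]); c=cam("wrist",s)
im=cv2.imread("pics/w7.png"); cv2.imwrite("pics/w7z.png",crop(im,230,170,400,310,4.5)); 
cv2.imwrite("pics/w7t.png",crop(im,320,10,480,140,4.5))
rb=None
E
rm x.png
```

```text
(no output)
```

View pics/w7z.png

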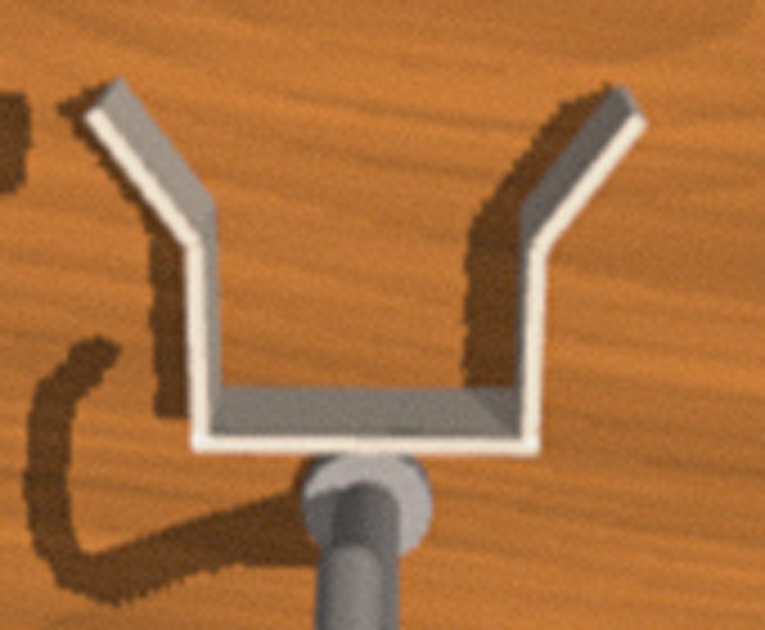

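View pics/w7t.png

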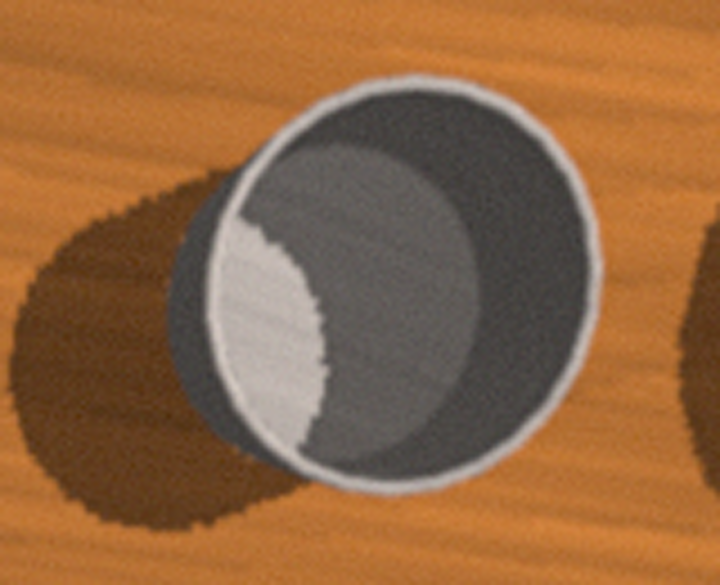

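Run:
```python
from bay import *
v=np.load("w7.npy"); s=dict(tool_pos=v[:3],tool_rot=v[3:]); c=cam("wrist",s)
im=cv2.imread("pics/w7.png")
Z=np.array([[530,444],[202,442],[537,248],[195,243],[640,120],[93,114]],float)
B=(Z+.5)/4.5-.5+[230,170]
W=pix(c,B,.035)[:,:2]; print(W.round(4).tolist()); print("back width",np.linalg.norm(W[0]-W[1]),"expect .103 ; mouth",np.linalg.norm(W[4]-W[5]))
gf=lambda p:(proj(c,bw(p,M,.035))-B).ravel()
rb=least_squares(gf,[.68,-.025,.13]); print("bay",rb.x,np.degrees(rb.x[2]),rb.fun.round(1))
g2=lambda p:(proj(c,bw(p[:3],M,p[3]))-B).ravel()
print(least_squares(g2,[.68,-.025,.13,.035]).x)
# tin rim outer pts
T=(np.array([[416,74],[602,264],[400,494],[207,290],[545,135],[560,415]],float)+.5)/4.5-.5+[320,10]
w=pix(c,T,.09)[:,:2]
r=least_squares(lambda p:np.hypot(w[:,0]-p[0],w[:,1]-p[1])-.046,[.46,.05]); print("tin",r.x,r.fun.round(4))
b=rb.x; d=r.x-b[:2]; a=b[2]; print("tin in bay", d[0]*np.cos(a)+d[1]*np.sin(a), -d[0]*np.sin(a)+d[1]*np.cos(a))
```

```text
[[0.722, 0.0338], [0.7355, -0.0676], [0.657, 0.0252], [0.6697, -0.0764], [0.6132, 0.0484], [0.6338, -0.1099]]
back width 0.10229730533907981 expect .103 ; mouth 0.15962828776538807
bay [ 0.68174062 -0.02312867  0.12964577] 7.428155527290931 [ 0.1  0.8 -0.3  0.6  0.3  0.2 -0.1  0.6  0.2 -1.  -0.2 -0.9]
[ 0.68333398 -0.02302032  0.1296285   0.03093742]
tin [0.46358488 0.05211894] [ 0.0004 -0.0004 -0.0011 -0.0004 -0.0011  0.001 ]
tin in bay -0.20659669625057073 0.10281992471992066
```

Run:
```python
from h import *
go([.398,.101,.15],143,-15); print(state()["joint_pos"].round(2))
```

```text
lin [0.1497 0.1509 0.1763] rot [  6.06 -14.79  44.83]
[-0.18 -0.11  1.62  0.    1.64 -1.89]
```

apply_moves(commands=[{"linear":[0.15,0.151,0.05],"delta_rot":[6,-14.8,44.8],"fingers":75},{"linear":[0.15,0.151,0.05],"delta_rot":[6,-14.8,44.8],"fingers":75},{"linear":[0.15,0.151,0.08],"delta_rot":[6,-14.8,44.8],"fingers":75},{"linear":[0.15,0.151,0.1],"delta_rot":[6,-14.8,44.8],"fingers":75},{"linear":[0.15,0.151,0.13],"delta_rot":[6,-14.8,44.8],"fingers":75},{"linear":[0.15,0.151,0.16],"delta_rot":[6,-14.8,44.8],"fingers":75},{"linear":[0.15,0.151,0.176],"delta_rot":[6,-14.8,44.8],"fingers":75},{"linear":[0.15,0.151,0.176],"delta_rot":[6,-14.8,44.8],"fingers":75}])

```text
time: 12.55
tool_pos: [0.3961, 0.0992, 0.1469]
tool_rot: [0.122, 0.315, 0.94, -0.043]
contact_force: [0.7, -0.6, -0.4]
gripper_width: 0.709
```

Run:
```python
from h import *
where(); s=state();im=eyes.grab_frame("wrist"); cv2.imwrite("pics/w8.png",im[:,:,::-1])
c=cam("wrist",s); print(proj(c,[[.463,.052,.09],[.4635,.052,0]]).round(0).tolist())
go([.398,.101,.025],143,-15); print(state()["joint_pos"].round(2))
```

```text
t 12.55 tcp [0.3961 0.0992 0.1469] x [-0.771  0.583 -0.256] z [ 0.202 -0.157 -0.967] F [ 0.7 -0.6 -0.4] w 0.709
[[325.0, 293.0], [325.0, 221.0]]
lin [0.0334 0.0013 0.1204] rot [-0.04  0.03 -0.14]
[ 0.2  -0.57  2.28 -0.2   1.26 -0.68]
```

View pics/w8.png

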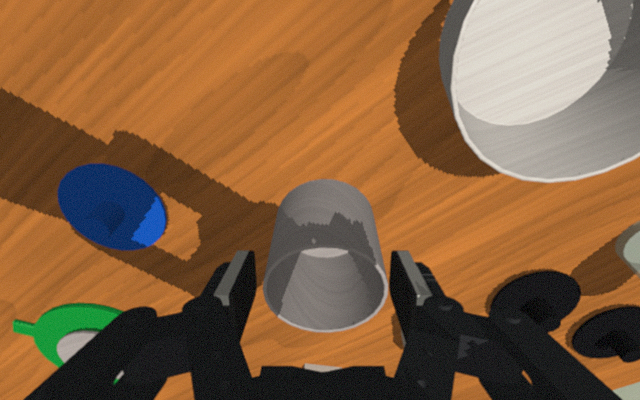

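apply_moves(commands=[{"linear":[0.008,0,0.03],"delta_rot":[0,0,0],"fingers":75},{"linear":[0.016,0,0.06],"delta_rot":[0,0,0],"fingers":75},{"linear":[0.025,0,0.09],"delta_rot":[0,0,0],"fingers":75},{"linear":[0.03,0,0.108],"delta_rot":[0,0,0],"fingers":75},{"linear":[0.033,0,0.117],"delta_rot":[0,0,0],"fingers":75},{"linear":[0.033,0,0.119],"delta_rot":[0,0,0],"fingers":75},{"linear":[0.033,0,0.119],"delta_rot":[0,0,0],"fingers":75},{"linear":[0.033,0,0.119],"delta_rot":[0,0,0],"fingers":75}])

```text
time: 13.4
tool_pos: [0.4004, 0.1012, 0.03]
tool_rot: [0.127, 0.316, 0.939, -0.04]
contact_force: [-0.9, -0.0, -0.3]
gripper_width: 0.709
```

Run:
```python
from h import *
where(); print(state()["joint_pos"].round(2))
u=np.array([.118,-.088]);u/=np.hypot(*u); s=state(); p=np.array(s["tool_pos"][:2])
print("tin rel", (np.array([.463,.052])-p)@u, np.cross(u,np.array([.463,.052])-p))
e=np.array([.581,-.036])-u*.045; go([*e,.026],143,-15)
```

```text
t 13.4 tcp [0.4004 0.1012 0.03  ] x [-0.768  0.583 -0.263] z [ 0.213 -0.155 -0.965] F [-0.9 -0.  -0.3] w 0.709
[ 0.2  -0.37  2.36 -0.24  0.98 -0.61]
tin rel 0.07959636237284111 -0.0019653149617788954
lin [-0.1743 -0.0007  0.0518] rot [ 0.25  0.27 -0.19]<stdin>:4: DeprecationWarning: Arrays of 2-dimensional vectors are deprecated. Use arrays of 3-dimensional vectors instead. (deprecated in NumPy 2.0)
```

apply_moves(commands=[{"linear":[-0.01,0,0.003],"delta_rot":[0,0,0],"fingers":75},{"linear":[-0.02,0,0.006],"delta_rot":[0,0,0],"fingers":75},{"linear":[-0.028,0,0.008],"delta_rot":[0,0,0],"fingers":75},{"linear":[-0.036,0,0.011],"delta_rot":[0,0,0],"fingers":75},{"linear":[-0.044,0,0.013],"delta_rot":[0,0,0],"fingers":75},{"linear":[-0.052,0,0.0155],"delta_rot":[0,0,0],"fingers":75},{"linear":[-0.058,0,0.017],"delta_rot":[0,0,0],"fingers":75},{"linear":[-0.06,0,0.018],"delta_rot":[0,0,0],"fingers":75}])

```text
time: 14.2
tool_pos: [0.4492, 0.063, 0.0264]
tool_rot: [0.125, 0.316, 0.94, -0.041]
contact_force: [-3.5, 2.7, 3.4]
gripper_width: 0.706
```

Run:
```python
from h import *
where()
im=eyes.grab_frame("wrist"); im2=eyes.grab_frame("side"); 
cv2.imwrite("pics/w9.png",im[:,:,::-1]); cv2.imwrite("pics/s9.png",crop(im2,230,150,430,300,3)[:,:,::-1])
e=np.array([.581,-.036])-np.array([.8,-.6])*.045; go([*e,.026],143,-15)
```

```text
t 14.2 tcp [0.4492 0.063  0.0264] x [-0.769  0.583 -0.261] z [ 0.21  -0.155 -0.965] F [-3.5  2.7  3.4] w 0.706
lin [-0.1157  0.0004  0.0318] rot [ 0.13  0.16 -0.14]
```

View pics/w9.png

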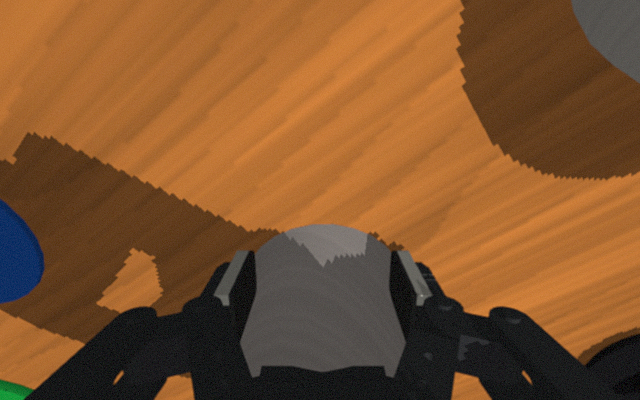

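View pics/s9.png

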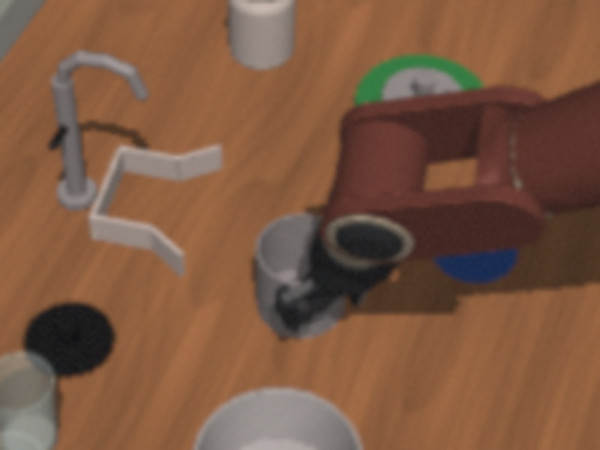

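apply_moves(commands=[{"linear":[-0.01,0,0.0025],"delta_rot":[0,0,0],"fingers":75},{"linear":[-0.022,0,0.0055],"delta_rot":[0,0,0],"fingers":75},{"linear":[-0.034,0,0.009],"delta_rot":[0,0,0],"fingers":75},{"linear":[-0.046,0,0.0122],"delta_rot":[0,0,0],"fingers":75},{"linear":[-0.058,0,0.0155],"delta_rot":[0,0,0],"fingers":75},{"linear":[-0.07,0,0.0187],"delta_rot":[0,0,0],"fingers":75},{"linear":[-0.078,0,0.021],"delta_rot":[0,0,0],"fingers":75},{"linear":[-0.08,0,0.0215],"delta_rot":[0,0,0],"fingers":75}])

```text
time: 15.1
tool_pos: [0.5157, 0.0126, 0.0267]
tool_rot: [0.125, 0.316, 0.94, -0.041]
contact_force: [-1.5, 0.8, -1.2]
gripper_width: 0.704
```

Run:
```python
from h import *
where()
im=eyes.grab_frame("top"); im2=eyes.grab_frame("side"); 
a=crop(im,220,120,420,290,3.5)[:,:700]; cv2.imwrite("pics/t10.png",a[:,:,::-1]); cv2.imwrite("pics/s10.png",crop(im2,230,150,430,300,3)[:,:,::-1])
e=np.array([.581,-.036])-np.array([.8,-.6])*.045; go([*e,.027],143,-15)
```

```text
t 15.1 tcp [0.5157 0.0126 0.0267] x [-0.769  0.583 -0.261] z [ 0.21  -0.156 -0.965] F [-1.5  0.8 -1.2] w 0.704
lin [-0.0358  0.0004  0.0094] rot [ 0.13  0.17 -0.15]
```

View pics/t10.png

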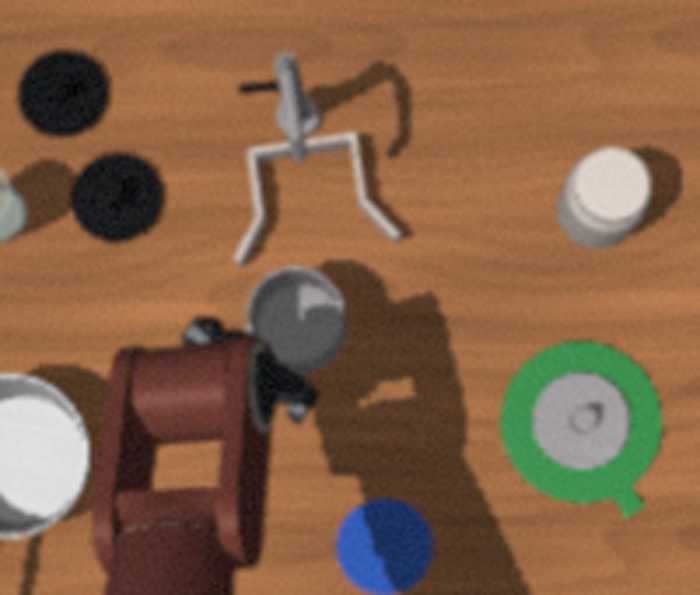

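View pics/s10.png

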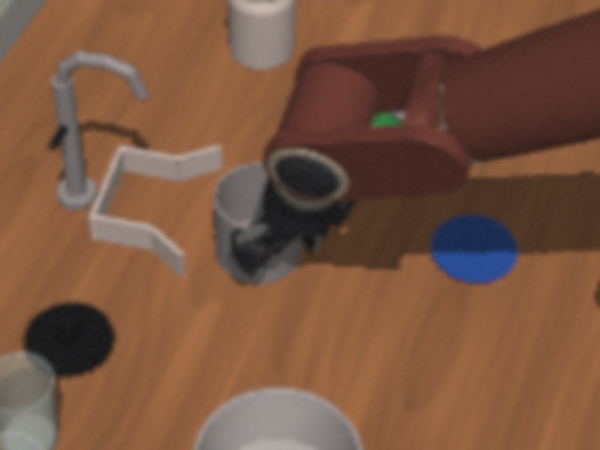

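apply_moves(commands=[{"linear":[-0.008,0,0.002],"delta_rot":[0,0,0],"fingers":75},{"linear":[-0.016,0,0.004],"delta_rot":[0,0,0],"fingers":75},{"linear":[-0.024,0,0.006],"delta_rot":[0,0,0],"fingers":75},{"linear":[-0.031,0,0.008],"delta_rot":[0,0,0],"fingers":75},{"linear":[-0.035,0,0.0092],"delta_rot":[0,0,0],"fingers":75},{"linear":[-0.036,0,0.0094],"delta_rot":[0,0,0],"fingers":75},{"linear":[-0.036,0,0.0094],"delta_rot":[0,0,0],"fingers":75},{"linear":[-0.036,0,0.0094],"delta_rot":[0,0,0],"fingers":75}])

```text
time: 16.0
tool_pos: [0.5446, -0.0091, 0.0271]
tool_rot: [0.126, 0.315, 0.94, -0.041]
contact_force: [0.1, 0.3, -0.1]
gripper_width: 0.702
```

Run:
```python
from h import *
where()
s=state(); e=np.array(s["tool_pos"]); 
go([e[0]-.032,e[1]+.024,e[2]],143,-15)
```

```text
t 16.0 tcp [ 0.5446 -0.0091  0.0271] x [-0.77   0.582 -0.262] z [ 0.211 -0.156 -0.965] F [ 0.1  0.3 -0.1] w 0.702
lin [ 0.0386 -0.0001 -0.0105] rot [ 0.14  0.18 -0.12]
```

Run:
```python
from h import *
go([.485,-.045,.16],187.4,-15)
```

```text
lin [-0.0098 -0.0642 -0.1352] rot [-11.43   0.23 -42.99]
```

apply_moves(commands=[{"linear":[0.015,0,-0.004],"delta_rot":[0,0,0],"fingers":75},{"linear":[0.04,0,-0.011],"delta_rot":[0,0,0],"fingers":75},{"linear":[0.04,0,-0.04],"delta_rot":[0,0,0],"fingers":75},{"linear":[0.04,0,-0.08],"delta_rot":[0,0,0],"fingers":75},{"linear":[0.04,0,-0.12],"delta_rot":[0,0,0],"fingers":75},{"linear":[0.04,0,-0.14],"delta_rot":[0,0,0],"fingers":75},{"linear":[0.04,0,-0.14],"delta_rot":[0,0,0],"fingers":75},{"linear":[0.04,0,-0.14],"delta_rot":[0,0,0],"fingers":75}])

```text
time: 16.8
tool_pos: [0.4837, 0.0364, 0.1512]
tool_rot: [0.125, 0.315, 0.94, -0.041]
contact_force: [0.1, -0.1, -0.9]
gripper_width: 0.71
```

Run:
```python
from h import *
where()
go([.485,-.045,.16],187.4,-15)
s=state();im=eyes.grab_frame("wrist"); cv2.imwrite("pics/w11.png",im[:,:,::-1]); np.save("w11.npy",np.r_[s["tool_pos"],s["tool_rot"]])
```

```text
t 16.8 tcp [0.4837 0.0364 0.1512] x [-0.77   0.582 -0.261] z [ 0.21  -0.155 -0.965] F [ 0.1 -0.1 -0.9] w 0.71
lin [-0.0507 -0.0641  0.0044] rot [-11.41   0.21 -42.98]
```

View pics/w11.png

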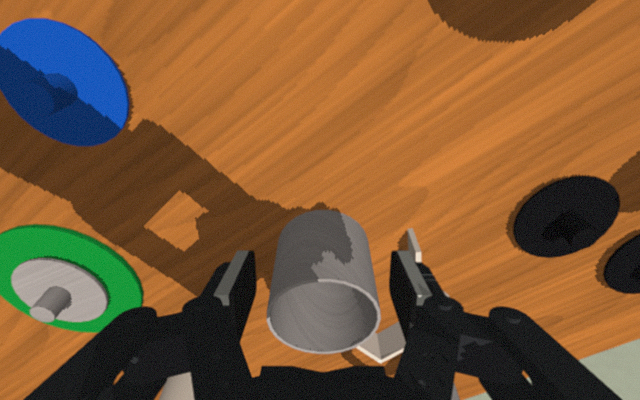

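Tin rim spans (267..380, 280..352), upright and clear of the bay mouth.

Run:
```python
from bay import *
v=np.load("w11.npy"); s=dict(tool_pos=v[:3],tool_rot=v[3:]); c=cam("wrist",s)
U=[(267,314),(380,318),(326,280),(322,352),(285,291),(285,341),(365,341)]
w=pix(c,U,.09)[:,:2]; r=least_squares(lambda p:np.hypot(w[:,0]-p[0],w[:,1]-p[1])-.046,[.58,-.03]); print(r.x,r.fun.round(4))
b=np.array([.6805,-.023]);a=.1296; d=r.x-b; print("in bay",d[0]*np.cos(a)+d[1]*np.sin(a), -d[0]*np.sin(a)+d[1]*np.cos(a))
```

```text
[ 0.57876267 -0.03161284] [-0.     -0.002  -0.0025 -0.0019 -0.0022 -0.0021 -0.0014]
in bay -0.10199722582210496 0.004607668336777598
```

Run:
```python
from h import *
go([.493,-.0455,.15],187.4,-15)
```

```text
lin [-0.0552 -0.0592  0.0147] rot [-11.45   0.08 -42.98]
```

apply_moves(commands=[{"linear":[-0.055,-0.059,0.015],"delta_rot":[-11.45,0,-43],"fingers":75},{"linear":[-0.055,-0.059,0.015],"delta_rot":[-11.45,0,-43],"fingers":75},{"linear":[-0.055,-0.059,0.015],"delta_rot":[-11.45,0,-43],"fingers":75},{"linear":[-0.055,-0.059,0.015],"delta_rot":[-11.45,0,-43],"fingers":75},{"linear":[-0.055,-0.059,0.015],"delta_rot":[-11.45,0,-43],"fingers":75},{"linear":[-0.055,-0.059,0.015],"delta_rot":[-11.45,0,-43],"fingers":75},{"linear":[-0.055,-0.059,0.015],"delta_rot":[-11.45,0,-43],"fingers":75},{"linear":[-0.055,-0.059,0.015],"delta_rot":[-11.45,0,-43],"fingers":75}])

```text
time: 17.65
tool_pos: [0.4932, -0.0455, 0.1494]
tool_rot: [0.13, -0.062, 0.989, 0.009]
contact_force: [-0.1, 0.5, 0.3]
gripper_width: 0.708
```

Run:
```python
from h import *
where(); go([.493,-.0455,.027],187.4,-15)
s=state();im=eyes.grab_frame("wrist"); cv2.imwrite("pics/w12.png",im[:,:,::-1]); np.save("w12.npy",np.r_[s["tool_pos"],s["tool_rot"]])
```

```text
t 17.65 tcp [ 0.4932 -0.0455  0.1494] x [-0.958 -0.121 -0.259] z [ 0.257  0.033 -0.966] F [-0.1  0.5  0.3] w 0.708
lin [ 3.190e-02 -1.000e-04  1.182e-01] rot [-0.01  0.01 -0.18]
```

View pics/w12.png

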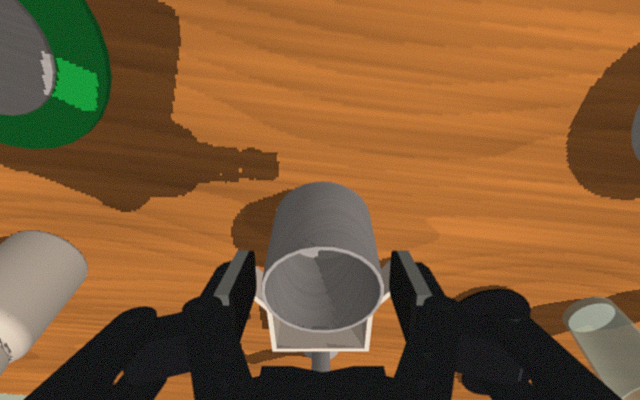

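Tin (323,290) sits in line with the bay (back wall centre 321,350) and the gripper. Descend and push.

apply_moves(commands=[{"linear":[0.008,0,0.03],"delta_rot":[0,0,0],"fingers":75},{"linear":[0.016,0,0.06],"delta_rot":[0,0,0],"fingers":75},{"linear":[0.024,0,0.09],"delta_rot":[0,0,0],"fingers":75},{"linear":[0.029,0,0.108],"delta_rot":[0,0,0],"fingers":75},{"linear":[0.032,0,0.117],"delta_rot":[0,0,0],"fingers":75},{"linear":[0.032,0,0.119],"delta_rot":[0,0,0],"fingers":75},{"linear":[0.032,0,0.119],"delta_rot":[0,0,0],"fingers":75},{"linear":[0.032,0,0.119],"delta_rot":[0,0,0],"fingers":75}])

```text
time: 18.5
tool_pos: [0.4957, -0.0458, 0.0297]
tool_rot: [0.133, -0.064, 0.989, 0.008]
contact_force: [-0.7, -0.4, 0.4]
gripper_width: 0.708
```

Run:
```python
from h import *
where(); 
def B(x,y): a=.1296; return .6805+x*np.cos(a)-y*np.sin(a), -.023+x*np.sin(a)+y*np.cos(a)
go([*B(-.046,.0),.027],187.4,-15)
```

```text
t 18.5 tcp [ 0.4957 -0.0458  0.0297] x [-0.956 -0.125 -0.264] z [ 0.262  0.032 -0.964] F [-0.7 -0.4  0.4] w 0.708
lin [-0.1345 -0.0012  0.0396] rot [-0.11  0.33  0.03]
```

apply_moves(commands=[{"linear":[-0.015,0,0.006],"delta_rot":[0,0.2,0],"fingers":75},{"linear":[-0.03,0,0.011],"delta_rot":[0,0.3,0],"fingers":75},{"linear":[-0.04,0,0.0135],"delta_rot":[0,0.3,0],"fingers":75},{"linear":[-0.05,0,0.016],"delta_rot":[0,0.3,0],"fingers":75},{"linear":[-0.062,0,0.019],"delta_rot":[0,0.3,0],"fingers":75},{"linear":[-0.074,-0.001,0.0225],"delta_rot":[0,0.3,0],"fingers":75},{"linear":[-0.084,-0.001,0.025],"delta_rot":[0,0.3,0],"fingers":75},{"linear":[-0.09,-0.001,0.0265],"delta_rot":[0,0.3,0],"fingers":75}])

```text
time: 19.3
tool_pos: [0.5884, -0.0344, 0.0263]
tool_rot: [0.129, -0.064, 0.989, 0.008]
contact_force: [-3.6, -0.9, 4.2]
gripper_width: 0.709
```

Run:
```python
from h import *
where(); 
def B(x,y): a=.1296; return .6805+x*np.cos(a)-y*np.sin(a), -.023+x*np.sin(a)+y*np.cos(a)
go([*B(-.046,.0),.028],187.4,-15)
im=eyes.grab_frame("top"); im2=eyes.grab_frame("side"); 
a=crop(im,240,120,380,270,4); cv2.imwrite("pics/t13.png",a[:,:,::-1]); cv2.imwrite("pics/s13.png",crop(im2,230,150,380,290,4)[:,:,::-1])
```

```text
t 19.3 tcp [ 0.5884 -0.0344  0.0263] x [-0.958 -0.125 -0.257] z [ 0.255  0.032 -0.966] F [-3.6 -0.9  4.2] w 0.709
lin [-0.0457 -0.0006  0.0104] rot [-0.05 -0.11  0.02]
```

View pics/t13.png

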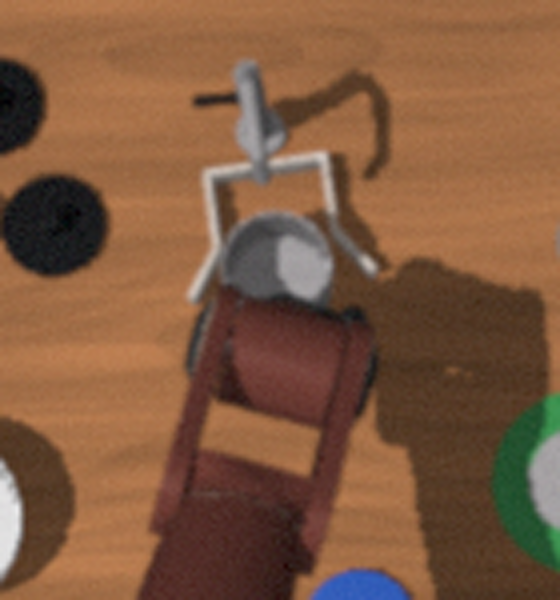

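View pics/s13.png

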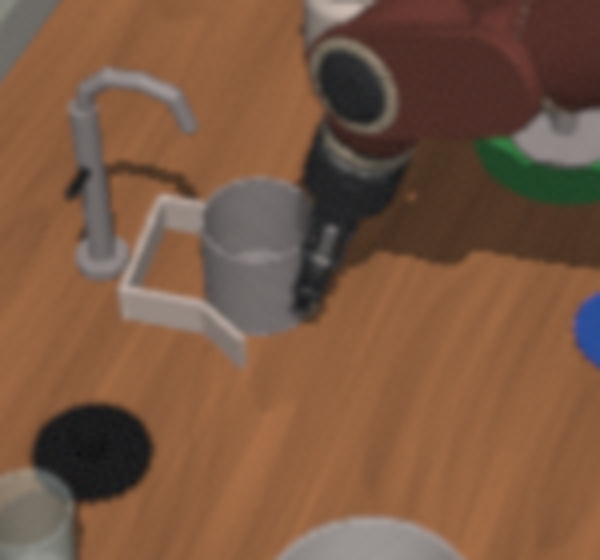

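apply_moves(commands=[{"linear":[-0.006,0,0.0014],"delta_rot":[0,0,0],"fingers":75},{"linear":[-0.012,0,0.003],"delta_rot":[0,0,0],"fingers":75},{"linear":[-0.018,0,0.0045],"delta_rot":[0,0,0],"fingers":75},{"linear":[-0.024,0,0.006],"delta_rot":[0,0,0],"fingers":75},{"linear":[-0.029,0,0.0075],"delta_rot":[0,0,0],"fingers":75},{"linear":[-0.033,0,0.0085],"delta_rot":[0,0,0],"fingers":75},{"linear":[-0.036,0,0.0093],"delta_rot":[0,0,0],"fingers":75},{"linear":[-0.038,0,0.0098],"delta_rot":[0,0,0],"fingers":75}])

```text
time: 20.2
tool_pos: [0.6267, -0.0293, 0.0263]
tool_rot: [0.129, -0.064, 0.99, 0.008]
contact_force: [-1.7, 0.9, -0.5]
gripper_width: 0.711
```

Run:
```python
from h import *
where(); 
def B(x,y): a=.1296; return .6805+x*np.cos(a)-y*np.sin(a), -.023+x*np.sin(a)+y*np.cos(a)
go([*B(-.046,.0),.0275],187.4,-15)
```

```text
t 20.2 tcp [ 0.6267 -0.0293  0.0263] x [-0.958 -0.125 -0.257] z [ 0.255  0.032 -0.966] F [-1.7  0.9 -0.5] w 0.711
lin [-0.0082 -0.0007  0.0009] rot [-0.04 -0.12  0.02]
```

Slow final approach, watching the force.

apply_moves(commands=[{"linear":[-0.001,0,0.0002],"delta_rot":[0,0,0],"fingers":75},{"linear":[-0.002,0,0.0005],"delta_rot":[0,0,0],"fingers":75},{"linear":[-0.003,0,0.0007],"delta_rot":[0,0,0],"fingers":75},{"linear":[-0.004,0,0.001],"delta_rot":[0,0,0],"fingers":75},{"linear":[-0.005,0,0.0013],"delta_rot":[0,0,0],"fingers":75},{"linear":[-0.006,0,0.0015],"delta_rot":[0,0,0],"fingers":75},{"linear":[-0.006,0,0.0015],"delta_rot":[0,0,0],"fingers":75},{"linear":[-0.006,0,0.0015],"delta_rot":[0,0,0],"fingers":75}])

```text
time: 21.0
tool_pos: [0.6328, -0.0286, 0.0265]
tool_rot: [0.129, -0.064, 0.989, 0.008]
contact_force: [-1.2, 0.1, -1.1]
gripper_width: 0.705
```

Run:
```python
from h import *
where()
im=eyes.grab_frame("top"); im2=eyes.grab_frame("side"); 
a=crop(im,260,130,360,230,5.5); cv2.imwrite("pics/t14.png",a[:,:,::-1]); cv2.imwrite("pics/s14.png",crop(im2,230,150,340,260,5.3)[:,:,::-1])
```

```text
t 21.0 tcp [ 0.6328 -0.0286  0.0265] x [-0.958 -0.125 -0.257] z [ 0.255  0.032 -0.966] F [-1.2  0.1 -1.1] w 0.705
```

View pics/t14.png

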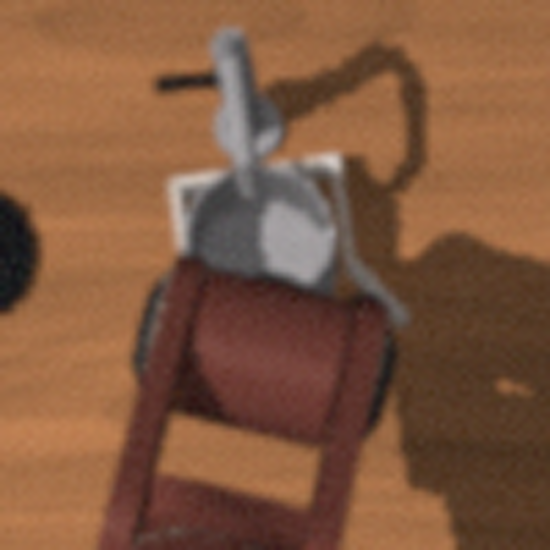

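View pics/s14.png

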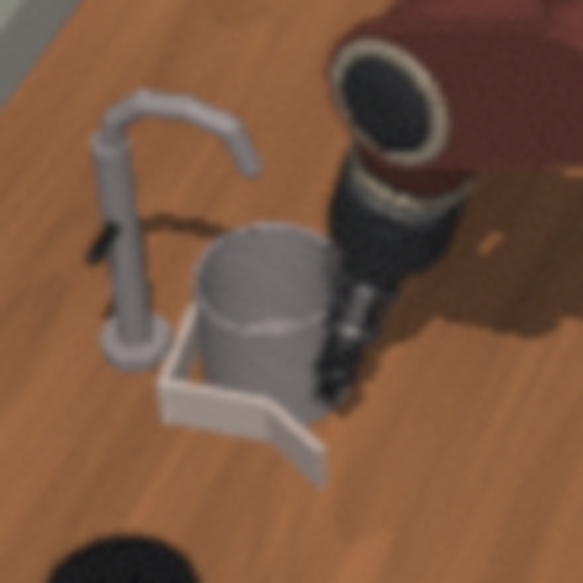

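apply_moves(commands=[{"linear":[-0.001,0,0.0002],"delta_rot":[0,0,0],"fingers":75},{"linear":[-0.001,0,0.0002],"delta_rot":[0,0,0],"fingers":75},{"linear":[-0.002,0,0.0005],"delta_rot":[0,0,0],"fingers":75},{"linear":[-0.002,0,0.0005],"delta_rot":[0,0,0],"fingers":75},{"linear":[-0.003,0,0.0007],"delta_rot":[0,0,0],"fingers":75},{"linear":[-0.003,0,0.0007],"delta_rot":[0,0,0],"fingers":75},{"linear":[-0.003,0,0.0007],"delta_rot":[0,0,0],"fingers":75},{"linear":[-0.003,0,0.0007],"delta_rot":[0,0,0],"fingers":75}])

```text
time: 21.9
tool_pos: [0.6357, -0.0282, 0.0266]
tool_rot: [0.129, -0.064, 0.989, 0.008]
contact_force: [-1.0, 0.5, -1.6]
gripper_width: 0.711
```

apply_moves(commands=[{"linear":[-0.001,0,0.0002],"delta_rot":[0,0,0],"fingers":75},{"linear":[-0.001,0,0.0002],"delta_rot":[0,0,0],"fingers":75},{"linear":[-0.002,0,0.0005],"delta_rot":[0,0,0],"fingers":75},{"linear":[-0.002,0,0.0005],"delta_rot":[0,0,0],"fingers":75},{"linear":[-0.003,0,0.0007],"delta_rot":[0,0,0],"fingers":75},{"linear":[-0.003,0,0.0007],"delta_rot":[0,0,0],"fingers":75},{"linear":[-0.003,0,0.0007],"delta_rot":[0,0,0],"fingers":75},{"linear":[-0.003,0,0.0007],"delta_rot":[0,0,0],"fingers":75}])

```text
time: 22.7
tool_pos: [0.6388, -0.0278, 0.0267]
tool_rot: [0.129, -0.064, 0.989, 0.008]
contact_force: [-0.6, -0.5, -0.9]
gripper_width: 0.705
```

apply_moves(commands=[{"linear":[-0.001,0,0.0002],"delta_rot":[0,0,0],"fingers":75},{"linear":[-0.001,0,0.0002],"delta_rot":[0,0,0],"fingers":75},{"linear":[-0.002,0,0.0005],"delta_rot":[0,0,0],"fingers":75},{"linear":[-0.002,0,0.0005],"delta_rot":[0,0,0],"fingers":75},{"linear":[-0.003,0,0.0007],"delta_rot":[0,0,0],"fingers":75},{"linear":[-0.003,0,0.0007],"delta_rot":[0,0,0],"fingers":75},{"linear":[-0.003,0,0.0007],"delta_rot":[0,0,0],"fingers":75},{"linear":[-0.003,0,0.0007],"delta_rot":[0,0,0],"fingers":75}])

```text
time: 23.5
tool_pos: [0.64, -0.0275, 0.0259]
tool_rot: [0.127, -0.064, 0.99, 0.008]
contact_force: [-7.9, -1.4, 3.8]
gripper_width: 0.707
```

Run:
```python
from h import *
where()
im=eyes.grab_frame("wrist"); im2=eyes.grab_frame("side"); 
cv2.imwrite("pics/w15.png",im[:,:,::-1]); cv2.imwrite("pics/s15.png",crop(im2,230,150,340,260,5.3)[:,:,::-1])
```

```text
t 23.5 tcp [ 0.64   -0.0275  0.0259] x [-0.96  -0.125 -0.252] z [ 0.25   0.032 -0.968] F [-7.9 -1.4  3.8] w 0.707
```

View pics/s15.png

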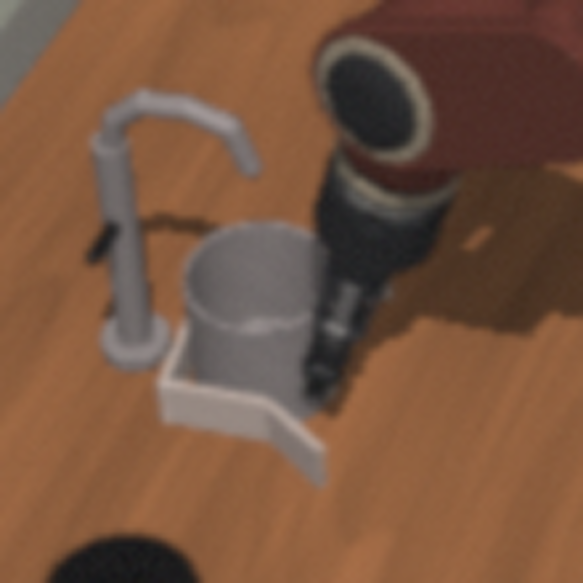

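View pics/w15.png

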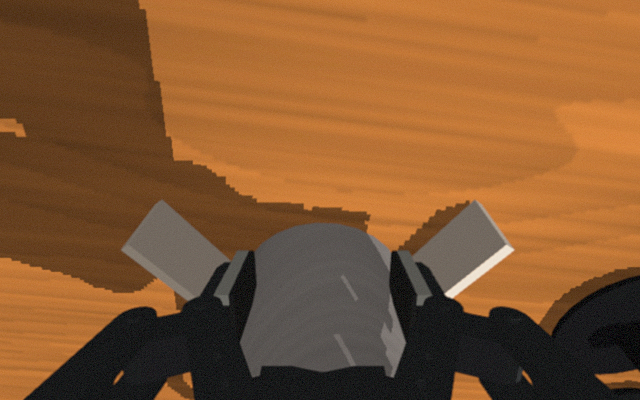

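Force rose to 8 N and the TCP stopped 2 mm short of its target: tin against the back wall. Back off and check from above.

apply_moves(commands=[{"linear":[0.003,0,-0.001],"delta_rot":[0,0,0],"fingers":75},{"linear":[0.008,0,-0.002],"delta_rot":[0,0,0],"fingers":75},{"linear":[0.02,0,-0.0052],"delta_rot":[0,0,0],"fingers":75},{"linear":[0.04,0,-0.0104],"delta_rot":[0,0,0],"fingers":75},{"linear":[0.07,0,-0.0182],"delta_rot":[0,0,0],"fingers":75},{"linear":[0.11,0,-0.04],"delta_rot":[0,0,0],"fingers":75},{"linear":[0.12,0,-0.08],"delta_rot":[0,0,0],"fingers":75},{"linear":[0.12,0,-0.12],"delta_rot":[0,0,0],"fingers":75}])

```text
time: 24.4
tool_pos: [0.4925, -0.0458, 0.1102]
tool_rot: [0.127, -0.064, 0.99, 0.009]
contact_force: [1.7, 0.2, 0.3]
gripper_width: 0.703
```

Run:
```python
from h import *
where(); go([.55,-.04,.33],187.4,0)
```

```text
t 24.4 tcp [ 0.4925 -0.0458  0.1102] x [-0.959 -0.124 -0.253] z [ 0.251  0.033 -0.967] F [1.7 0.2 0.3] w 0.703
lin [-0.1115 -0.0014 -0.198 ] rot [ 0.05 14.67 -0.04]
```

apply_moves(commands=[{"linear":[0,0,-0.05],"delta_rot":[0,0,0],"fingers":0},{"linear":[0,0,-0.1],"delta_rot":[0,5,0],"fingers":0},{"linear":[-0.02,-0.001,-0.14],"delta_rot":[0,10,0],"fingers":0},{"linear":[-0.05,-0.001,-0.17],"delta_rot":[0,14.7,0],"fingers":0},{"linear":[-0.08,-0.001,-0.19],"delta_rot":[0,14.7,0],"fingers":0},{"linear":[-0.11,-0.001,-0.198],"delta_rot":[0,14.7,0],"fingers":0},{"linear":[-0.111,-0.001,-0.198],"delta_rot":[0,14.7,0],"fingers":0},{"linear":[-0.111,-0.001,-0.198],"delta_rot":[0,14.7,0],"fingers":0}])

```text
time: 25.2
tool_pos: [0.552, -0.0397, 0.3315]
tool_rot: [0.002, -0.065, 0.998, -0.0]
contact_force: [-0.5, 0.2, 0.0]
gripper_width: 1.003
```

Run:
```python
from h import *
where(); s=state();im=eyes.grab_frame("wrist"); np.save("w16.npy",np.r_[s["tool_pos"],s["tool_rot"]]); cv2.imwrite("pics/w16.png",im[:,:,::-1]); cv2.imwrite("pics/w16z.png",crop(im,230,150,410,320,3.5)[:,:,::-1])
```

```text
t 25.2 tcp [ 0.552  -0.0397  0.3315] x [-0.992 -0.129 -0.003] z [ 0.003 -0.    -1.   ] F [-0.5  0.2  0. ] w 1.003
```

View pics/w16.png

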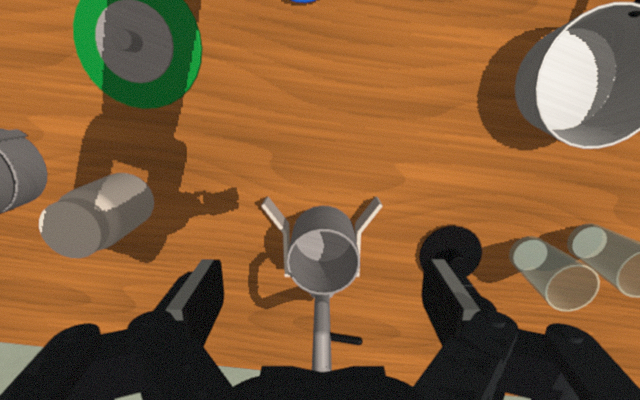

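View pics/w16z.png

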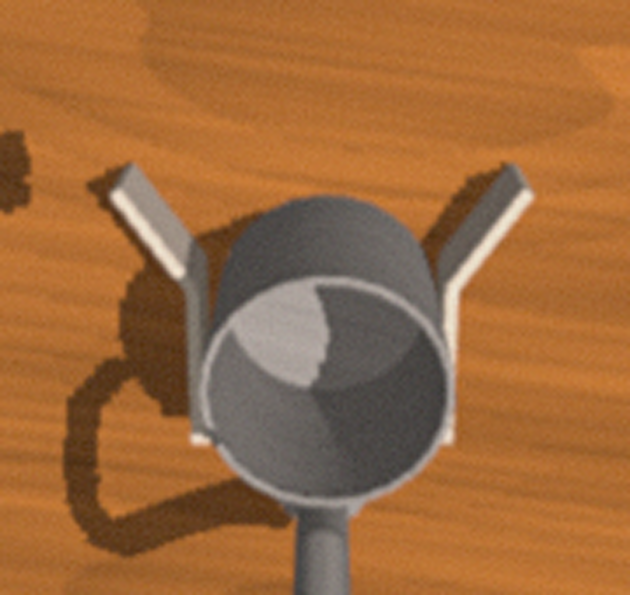

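Run:
```python
from bay import *
v=np.load("w16.npy"); s=dict(tool_pos=v[:3],tool_rot=v[3:]); c=cam("wrist",s)
k=3.5; P=lambda L:(np.array(L,float)+.5)/k-.5+[230,150]
B=P([[453,437],[197,437],[453,287],[188,280],[526,196],[116,190]])
f=lambda p:(proj(c,bw(p,M,.035))-B).ravel(); rb=least_squares(f,[.68,-.023,.13]); b=rb.x; print("bay",b,rb.fun.round(1))
T=P([[325,278],[450,390],[325,506],[202,385],[245,480],[410,475],[245,305],[410,305]])
w=pix(c,T,.09)[:,:2]; r=least_squares(lambda p:np.hypot(w[:,0]-p[0],w[:,1]-p[1])-.046,[.68,-.02]); print("tin",r.x,r.fun.round(4))
for bb in (b,np.array([.6817,-.0231,.1296])):
    d=r.x-bb[:2]; a=bb[2]; print("tin in bay", d[0]*np.cos(a)+d[1]*np.sin(a), -d[0]*np.sin(a)+d[1]*np.cos(a))
im=cv2.imread("pics/w16.png"); big=cv2.resize(im,None,fx=4,fy=4,interpolation=cv2.INTER_CUBIC)
def dr(Q,col): cv2.polylines(big,[((proj(c,Q)+.5)*4-.5).round().astype(int).reshape(-1,1,2)],False,col,1)
out=np.array([[-60,78],[-18,49],[46,49],[46,-49],[-18,-49],[-60,-78]])/1000
dr(bw(b,out,.035),(0,0,255)); home=bw(b,np.array([[0,0,0.]]))[0]
dr(circ(home[0],home[1],.09,.046),(255,255,0)); dr(circ(home[0],home[1],0,.046),(255,255,0))
cv2.imwrite("pics/w16o.png",big[4*150:4*300,4*230:4*410])
```

```text
bay [ 0.68097285 -0.02328275  0.1250831 ] [-1.9  0.2 -0.1 -0.1 -0.2  0.6  1.2  2.3  1.2 -2.  -0.3 -0.8]
tin [ 0.6804219 -0.0218232] [-0.0007 -0.0017 -0.0006 -0.0018 -0.0006 -0.0014 -0.001  -0.0003]
tin in bay -0.00036455981252108923 0.0015168821156546584
tin in bay -0.0011023726697646909 0.0014312703214499143
```

View pics/w16o.png

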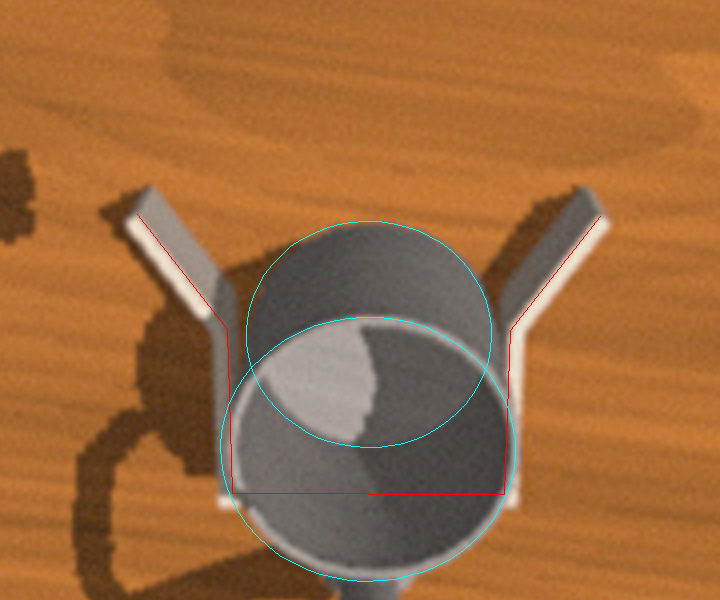

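Tin measures (−0.4…−1.1, +1.5) mm from home, upright. One last overall look, then hand in.

Run:
```python
from h import *
im=eyes.grab_frame("top"); a=crop(im,170,120,480,320,2.5); cv2.imwrite("pics/t17.png",a[:,:,::-1])
o=cv2.imread("pics/top0.png")[:,:,::-1]
for n,(x0,y0,x1,y1) in dict(tumblers=(178,162,228,200),jar=(378,160,410,192),tiffin=(420,155,470,202),pan=(198,225,240,278)).items():
    p=o[y0:y1,x0:x1].astype(np.float32).mean(2); q=im[y0:y1,x0:x1].astype(np.float32).mean(2)
    print(n,cv2.phaseCorrelate(p,q))
where()
```

```text
tumblers ((0.005148100754944096, -0.12674005664067778), 0.953679548740387)
jar ((0.5225862802502572, 0.33682676866202677), 0.6364980286452919)
tiffin ((-0.06815664809633759, -0.004644426867809415), 0.9739353394508362)
pan ((0.48327704359751067, -0.057528242530406004), 1.0086894481025115)
t 25.3 tcp [ 0.551  -0.0398  0.3304] x [-0.992 -0.129 -0.001] z [ 0.001 -0.    -1.   ] F [-0.2  0.3 -0.8] w 0.999
```

View pics/t17.png

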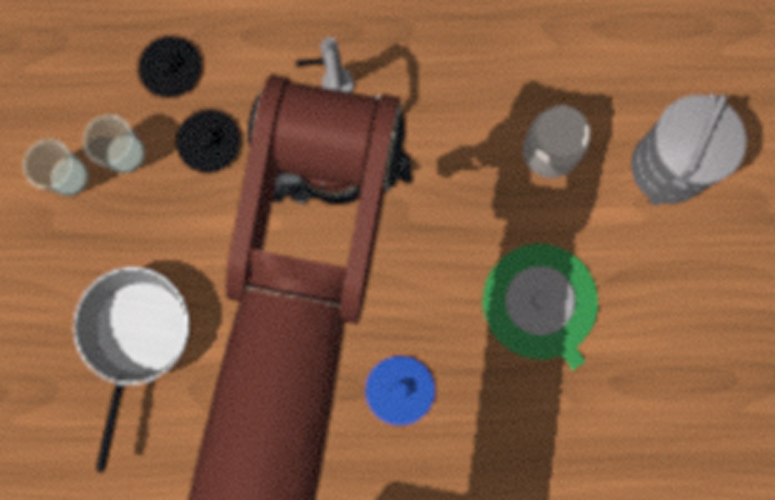

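The bystanders (tumblers, pan, jar and tiffin stack) are unmoved, the lid sits centred on the trivet, and the arm touches nothing.

Run:
```python
from plant import job_done
print(job_done())
```

```text
the job is handed in; nothing more can be done
None
```

The job is done and handed in at about 25 s of the 72 s allowed; no verdict was reported.

**Lid:** I lifted it off by its knob and lowered it until it met the trivet at about 4 N. After release, the picture from above showed it knob up and about 1 mm off the trivet's centre.

**Tin:** I pushed it along the counter with both fingers around its side, first to a point in front of the bay, then straight in. The force rose to about 8 N when it met the back wall. It then measured 0.4 to 1.1 mm short of home and 1.5 mm to one side, and it stands upright.

**Bystanders:** The before-and-after top pictures show shifts under 0.7 pixel (about 2 mm). The jar's figure is less certain because the arm's shadow fell on it.

**Where checks disagreed:** The top and side cameras disagreed by up to about 10 mm on where things stood. I relied on close wrist pictures instead, and on contact for the last few millimetres. The tin met the back wall a few millimetres farther on than I had worked out.

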